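# Set the adjustable wrench on the chute's loose nut and tighten it

## Task

One of the four nuts that hold the chute under the sheet steel top has worked loose, and the adjustable wrench lies flat round it with its jaw still too wide. Roll the wrench's worm with light finger pressure until the jaw bites snugly on the nut, only then swing the handle clockwise to turn the nut until it comes up firm, without forcing the wrench so far that its jaw springs open. Leave the wrench flat and snug on the tight nut, and do not disturb the other things on the desk.

Things in the scene. Friction and masses are not known exactly. Their poses are not given: they have to be found in the camera images.
- wrench: Adjustable wrench, bare steel, 300 mm long, about 0.6 kg, loose, flat on the sheet, its mouth round the loose nut. Origin: midway between the wide-open jaws (near the nut's axis), on the underside, which lies on the sheet. x points out of the mouth, away from the handle; y to the moving jaw; z up. Head 16 mm thick. Throat's back wall at x = -19 mm, fixed jaw's face at y = -16 mm.
- wrench_handle (a point): On top of the wrench's handle, on its middle line, 170 mm from the wrench's origin, 13.5 mm above the underside. Axes as the wrench's. The handle's middle line runs straight from the wrench's origin in the direction (-0.966, 0.259) of its x, y; it is free from 80 to 262 mm, 24 to 27 mm wide and from 2.5 to 13.5 mm above the underside; the eye end (to 283 mm) is 16 mm thick.
- worm_top (a point): Crown of the worm at mid length: x -37, y 9, z 19 mm of the wrench's frame, 3 mm proud of the head; its axes too are the wrench's. A tip pressed on the crown and drawn along the wrench's +x (from handle towards nut) rolls the worm and closes the jaw, 0.88 mm per 10 mm drawn; along -x it opens. Several strokes are needed. It takes about 4 N along x to roll: press with about 10 N (8 to 15).
- worm: The worm: knurled steel roller, 18 mm diameter, 23 mm long, in a window of the wrench's head behind the mouth, on the handle's side. Origin: its centre, 9 mm below the crown; y is its axis (the wrench's y). When the jaw bites, the worm stops and the pull on the tip rises until the tip slips. It keeps its setting when let go. More than 25 N on it bends its pin.
- jaw_travel (a joint): How far the moving jaw has closed from wide open, in m: the space between the jaw faces is 36 mm minus this. It starts at 0 to 1.5 mm and is about 6 mm when the jaw is snug on the nut. The jaw is moved only by its worm, never by pushing it.
- jaw: The wrench's moving jaw, a steel block 40 mm along the wrench's x and 20 mm thick behind its face, as high as the head. Its origin lies at the wrench's origin when wide open and moves along the wrench's -y as the jaw closes.
- nut: The loose nut, galvanised steel hexagon, 30 mm across flats, 34.6 mm across corners, 16 mm high, on an upright stud of 20 mm that stands 5 mm out above it. Origin: on the axis, at its underside, 4 mm above the sheet (a dark spring washer lies between).
- nut_top (a point): On the loose nut's axis, level with its upper face, 20 mm above the sheet's surface.
- nut_turn (a joint): How far the loose nut has been turned clockwise seen from above, in rad; 0 at the start. It turns against a drag of about 0.22 N m (1.3 N at 170 mm) until it comes up firm at 0.52 rad (30 degrees) and goes no further. Under load the wrench yields and swings up to 0.2 rad more than the nut. Torques above about 0.75 N m (4.5 N at 170 mm) on the firm nut spring the jaw open.
- top: The sheet steel top, 540 by 710 mm, 3 mm thick, fixed on the desk, its surface at z = 3 mm. Origin: on the loose nut's axis, under the sheet. The gap with the chute lies at x 30 to 140, y 30 to 130 mm of its frame; three tight nuts of the same size stand at (170, 0), (0, 160) and (170, 160) mm.
- knob: Bystander: cracked black bakelite knob, 38 mm across, 22 mm high, standing. Origin: centre of its underside.
- fuse: Bystander: burnt ceramic fuse with brass end caps and blades, 88 mm long, 23 mm thick, lying. Origin: centre of its underside.
- bead: Bystander: green glass insulator bead, 29 mm across, 23 mm high, standing on end. Origin: centre of its underside.
- lug: Bystander: dull brass cable lug, 54 mm long, 12 mm high at the barrel, lying flat. Origin: centre of its underside.
- washer: Bystander: loose flat steel washer, 37 mm across, 3 mm thick. Origin: centre of its underside.
- bolt: Bystander: spare hexagon bolt standing on its head, 50 mm tall, head 24 mm across. Origin: centre of its underside.
- screwdriver: Bystander: screwdriver with a black handle, 200 mm long, lying; origin at mid length.

How it is judged (in metres and radians):
On the way, in this order (a step that is already met when the one before it is completed fails the run):
1. the jaw bites on the nut: closed to within about 1 mm and pressing on it with more than 5 N, the nut not yet turned (less than 0.1 rad) (value of joint jaw_travel above 0.005 m and contact force between jaw and nut above 5 N and value of joint nut_turn below 0.1 rad), for 0.2 s.
2. the nut is turned clockwise until firm (past 0.48 rad), with the jaw snug (value of joint nut_turn above 0.48 rad and value of joint jaw_travel above 0.0045 m), for 0.2 s.
At the end, for the whole second after the job is handed in: The nut is turned to firm (more than 0.48 rad), the jaw is still closed on it (travel more than 4.5 mm), the wrench lies flat (within 0.12 rad) and still round the nut (nut within 12 mm of the mouth's middle) (all of step 2 and x of nut_top in the frame of wrench between -0.012 and 0.012 m and z of nut_top in the frame of wrench between 0.012 and 0.026 m and angle between wrench's own z axis and vertical below 0.12 rad and linear speed of wrench below 0.02 m/s); the robot touches nothing.
It fails at once if the jaw is slack on the turned nut, not yet closed or sprung open by forcing the wrench (nut past 0.15 rad with the jaw travel under 4.5 mm) (value of joint nut_turn above 0.15 rad and value of joint jaw_travel below 0.0045 m).
It fails at once if the worm is pressed with more than 25 N (contact force between the fingers and worm above 25 N).
It fails at once if the jaw is pushed directly, with more than 15 N, instead of by its worm (contact force between the fingers and jaw above 15 N).
It fails at once if a bystander is disturbed (moved more than 20 mm) (distance of any of knob, fuse, bead, lug, washer, bolt, screwdriver from where it was at the start of the episode above 0.02 m).
It also fails if it takes over 70 s, if anything falls off the work surface, if the arm or the gripper's body presses on something with over 40 N, if the wrist force passes 120 N, or if a joint passes its speed limit or range.

## Robot

A 6-joint arm with a two-finger parallel gripper is mounted at the origin on the work surface. World frame = base frame: x ahead of the robot, y to its left, z up, the work surface at z = 0. Lengths are in mm, angles in rad, forces in N, time in s.
With the tool pointing down it reaches from about 275 to 1000 mm from the base axis. Payload 8.4 kg.
Tool frame: the origin (TCP) lies at the very end of the fingers, on their centre line; the grasp point (between the pads) lies 19 mm behind it; z points along the fingers, x is the direction in which the jaws open and shut, and the axes are right-handed (so a half turn about z gives the same grasp; the last joint's range is limited). The gripper opens to 85 mm and grips with 20 to 120 N. Pads are 22 mm wide; open, the fingers measure 114 mm over their backs; the gripper's body (76 mm by 85 mm) begins 54 mm behind the grasp point. The pads swing forward as they close: fully open they stand 13 mm farther back than shut.
Start: joints at [-1.207, 0.353, 1.633, -0, 1.155, -0.002], TCP at [223.559, -583.651, 200.081] pointing down, gripper open.
Joint ranges: [-2.63, 2.63], [-0.92, 2.1], [0.06, 2.66], [-1.3, 4.44], [0, 2.69], [-3.02, 3.02]. Speed limits (rad/s): [2.22, 2.22, 2.79, 3.14, 3.14, 3.14].

## Interface

Orientations are given as [roll, pitch, yaw] about the fixed x, y, z axes, in that order (R = Rz(yaw) Ry(pitch) Rx(roll)).
In Python, from rig import r gives the robot as it stands.
- The arm moves only by the tool arm_command, never from a script. Its argument "targets" is a list of rows, each a list of 6 numbers: the shift along the tool's x, y, z in m, then the turn, a rotation vector about the tool's x, y, z in rad. A call has 1 to 20 rows; each row shifts and turns the commanded pose from where the row before left it, along the tool's axes as they then stand; what a row does not reach is not made up. A row lasts 1/12 s, in which the tool goes at most 41.7 mm and 7.16 degrees, less where a joint would pass 70% of its speed; a pose out of reach is approached as far as the arm can. A call is refused whole if a number of a shift passes 0.0417 or a number of a turn 0.125, either way. A call with a gripper value outside its range is refused whole. "fingers" is the finger opening in m, from 0 to 0.0854, set as the call begins (left out, the last holds). The fingers move at their own pace and stop on an object; "squeeze" is the grip in N (left out, the last holds). Time passes only in rows, so rows that do not move let the fingers close. It gives the time, the measured TCP pose, the force and the opening at its end, in the units of the state.
- r.sense(): the state, without advancing time (a new reading comes with each control period).
- r.grab_frame(name): name is "scene" or "top" or "wrist"; returns a dict with "image" (400x640x3 uint8, blue, green, red), "fx", "fy", "cx", "cy" (pixels), "xyz" and "orientation" of the camera in the world. Camera axes: x right, y down, z forward; pixel columns grow to the right and rows downward; lengths in mm; the calibration is good to about 2 mm. A picture is of the moment at which its call begins. There is no depth.
- r.sign_off(): hands the job in, once; it reports no verdict.
The state is a dict: "clock": time; "qpos": joint angles; "qvel": joint speeds; "joint_efforts": joint torques, N m; "eef_pos": TCP position; "tcp_rot": TCP orientation; "contact_force": force on the tool from outside, world axes, zero at the start; "wrist_torque": the same for the moment, N m; "opening": opening from 0.0 (shut) to 1.0 (fully open).
Only numpy, scipy, OpenCV 4.12 (cv2) and the standard library are available. Lean on these libraries where they do the work, as an engineer would, in place of code of your own. Each camera call takes 0.05 s, during which the arm holds its last target.

## Working session

There is one attempt and no reset: what is moved stays moved. The work goes in short steps, Python scripts to look and compute and a tool call to move; the robot and the scene stay as the last step left them, time stands still between calls to the robot, and variables do not carry over. Pictures are saved under pics/ and viewed, and the job is handed in when it is done.

Besides the shell and the picture viewer there is one more tool, called after "Emit:" by a JSON object that holds its "method" and its "body". arm_command: Moves the arm, as the interface text tells. Its arguments: {"type":"object","properties":{"targets":{"type":"array"},"fingers":{"type":"number"},"squeeze":{"type":"number"}},"required":["targets"]}

```bash
ls; mkdir -p pics; python3 - <<'E'
from rig import r
import cv2,json
s=r.sense();print(s)
for n in("scene","top","wrist"):
    f=r.grab_frame(n);cv2.imwrite(f"pics/{n}0.png",f["image"]);print(n,{k:v for k,v in f.items() if k!="image"})
E
```

```text
pics
{'clock': 0.0, 'qpos': array([-1.20736396e+00,  3.53626044e-01,  1.63411293e+00, -7.61213282e-06,
        1.15520639e+00, -2.39056531e-03]), 'qvel': array([-0.00065586, -0.00156172,  0.00014794, -0.00071307, -0.0008837 ,
        0.00023283]), 'joint_efforts': array([ 4.22282437e-04, -6.05250049e+01, -3.42066979e+01, -7.34922719e-05,
        9.25684551e-03,  4.73123620e-06]), 'eef_pos': array([ 223.39668961, -583.16892834,  199.38458834]), 'tcp_rot': array([ 3.14158893e+00,  1.35272214e-03, -1.20497032e+00]), 'contact_force': array([-0.33250244,  0.12661974, -1.07746963]), 'wrist_torque': array([-0.01850583, -0.02286739, -0.01672476]), 'opening': 0.9990098097613492}
scene {'fx': 366.73868919620145, 'fy': 366.73868919620145, 'cx': 310.8659129640847, 'cy': 205.28396273595365, 'xyz': array([1102.25968326,  124.58815705,  548.15078001]), 'orientation': array([-2.36457961, -0.01113627,  1.64103289])}
top {'fx': 488.58120699119195, 'fy': 488.58120699119195, 'cx': 314.86988130305184, 'cy': 199.25991146348167, 'xyz': array([514.59575693,  98.03928031, 883.70006487]), 'orientation': array([-3.02518669,  0.03229628, -1.58644588])}
wrist {'fx': 328.627294910407, 'fy': 328.627294910407, 'cx': 322.1208855087697, 'cy': 194.63680259796178, 'xyz': array([ 288.51468352, -558.86444512,  373.22077579]), 'orientation': array([ 2.86249311e+00,  1.19503185e-03, -1.20599142e+00])}
```

View pics/top0.png

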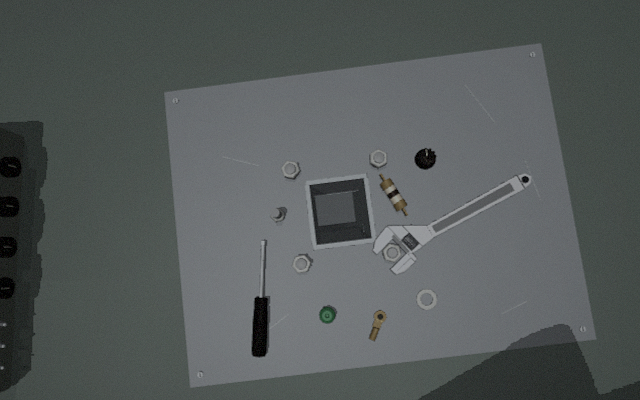

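View pics/scene0.png

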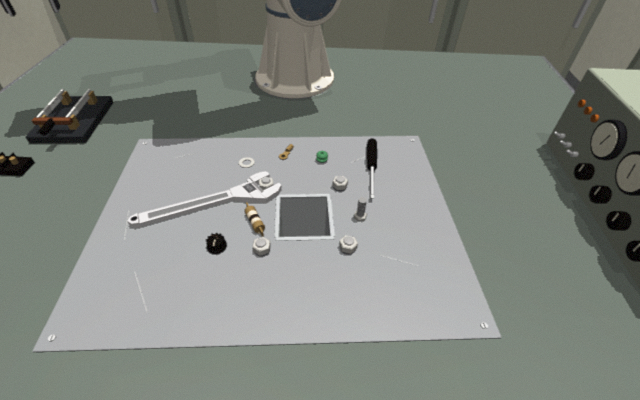

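View pics/wrist0.png

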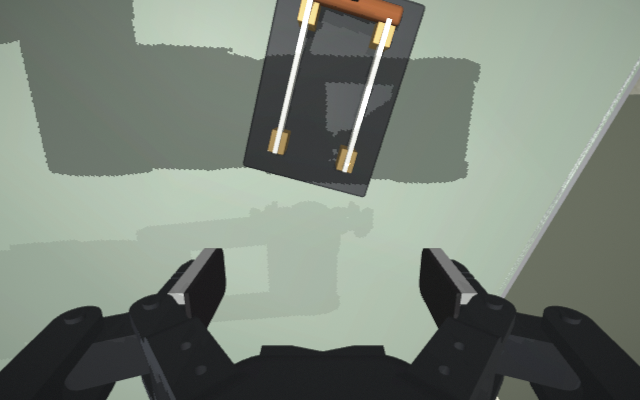

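The top view shows the loose nut in the wrench mouth near (392,253). The worm is near (410,242) and the handle's eye at (525,180). The screwdriver, bead, lug, washer, fuse and knob lie around it. In the scene view the nut is near (265,181). The wrist camera sees nothing relevant yet.

```bash
cat > h.py <<'E'
import numpy as np,cv2
from scipy.spatial.transform import Rotation as R
def ray(f,u,v):
    d=R.from_euler('xyz',f["orientation"]).apply([(u-f["cx"])/f["fx"],(v-f["cy"])/f["fy"],1.]);return np.array(f["xyz"]),d
def plane(f,u,v,z):
    o,d=ray(f,u,v);return o+d*(z-o[2])/d[2]
def tri(*obs):
    A=np.zeros((3,3));b=np.zeros(3)
    for f,u,v in obs:
        o,d=ray(f,u,v);d/=np.linalg.norm(d);P=np.eye(3)-np.outer(d,d);A+=P;b+=P@o
    p=np.linalg.solve(A,b)
    res=[np.linalg.norm(np.cross(p-o,d/np.linalg.norm(d))) for o,d in (ray(*x) for x in obs)]
    return p,res
def proj(f,p):
    c=R.from_euler('xyz',f["orientation"]).inv().apply(np.array(p)-f["xyz"]);return f["fx"]*c[0]/c[2]+f["cx"],f["fy"]*c[1]/c[2]+f["cy"]
def zoom(f,u0,v0,w,h,k,name):
    im=cv2.resize(f["image"][v0:v0+h,u0:u0+w],None,fx=k,fy=k,interpolation=cv2.INTER_CUBIC);cv2.imwrite(name,im)
E
python3 - <<'E'
from rig import r
from h import *
t=r.grab_frame("top");s=r.grab_frame("scene")
zoom(t,360,160,190,130,4,"pics/tz.png");zoom(s,110,140,190,100,4,"pics/sz.png")
for n,u,v,z in(("nut",392,253,28),("eye",525,180,19),("worm",410,242,22)):print(n,plane(t,u,v,z).round(1))
for n,u,v in(("knob",425,158),("fuse",393,195),("washer",427,299),("lug",377,325),("bead",327,314),("sd",261,300),("nutB",302,263),("nutC",378,158)):print(n,plane(t,u,v,15).round())
E
```

```text
nut [518.8  -8.1  28. ]
eye [ 643.2 -247.4   19. ]
worm [537.4 -40.8  22. ]
knob [687. -74.  15.]
fuse [622. -15.  15.]
washer [439. -68.  15.]
lug [395.  20.  15.]
bead [415. 107.  15.]
sd [441. 222.  15.]
nutB [504. 149.  15.]
nutC [689.  10.  15.]
```

View pics/tz.png

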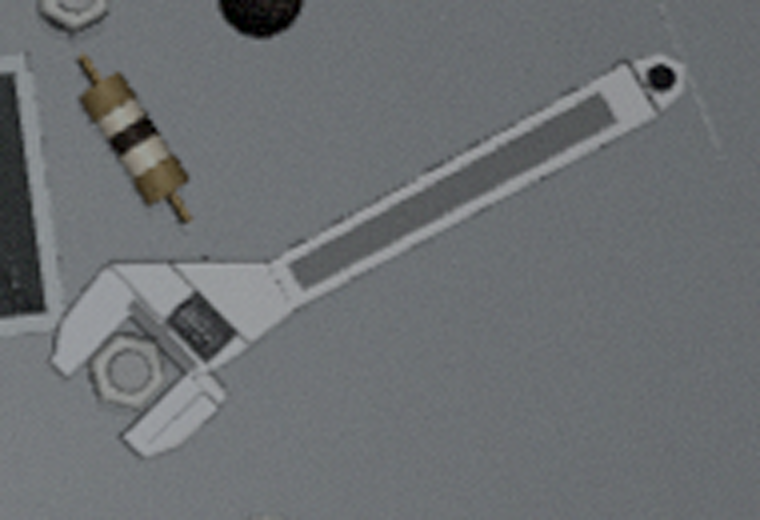

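View pics/sz.png

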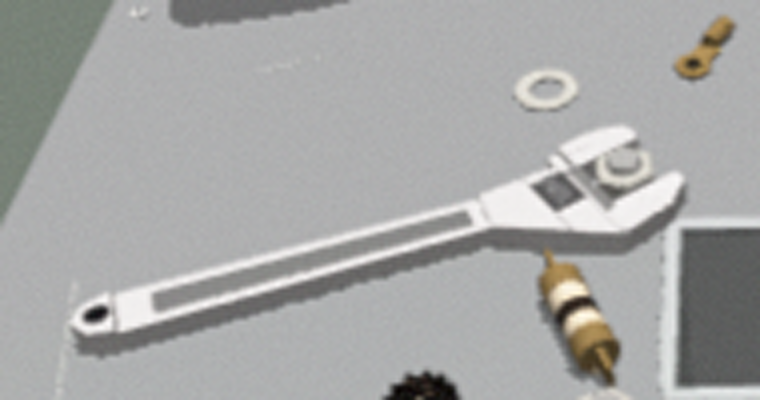

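```bash
cat >> h.py <<'E'
def totool(s,dw):
    return R.from_euler('xyz',s["tcp_rot"]).inv().apply(dw)
E
python3 - <<'E'
from rig import r
from h import *
t=r.grab_frame("top");s=r.grab_frame("scene")
P={}
for n,a,b in(("stud",(391.6,252.6),(265.6,179.1)),("worm",(410.6,241.6),(249.9,187.9)),("eye",(525.1,179.1),(133.6,218.4))):
    p,e=tri((t,*a),(s,*b));P[n]=p;print(n,p.round(1),np.round(e,1),plane(t,*a,22).round(1),plane(s,*b,22).round(1))
d=P["eye"]-P["stud"];print(np.hypot(*d[:2]),np.degrees(np.arctan2(d[1],d[0])))
st=r.sense();print(st["eef_pos"],st["contact_force"],totool(st,np.array([544,-48.6,80])-st["eef_pos"]))
E
```

```text
stud [519.5  -7.7  26.5] [0.1 0.1] [519.5  -8.2  22. ] [514.5  -8.9  22. ]
worm [538.  -41.2  15.6] [1.8 1.8] [538.1 -41.9  22. ] [544.9 -37.4  22. ]
eye [ 644.9 -247.9   17.5] [0.3 0.3] [ 644.4 -246.5   22. ] [ 648.9 -244.4   22. ]
271.01741706753114 -62.426030847261636
[ 223.49859518 -583.53641617  199.91201846] [ 0.04516932 -0.3627973  -0.77072515] [-384.86797953 -490.63918749  120.02848843]
```

Emit:
{"method": "arm_command", "body": {"targets": [[-0.0214, -0.0273, 0, 0, 0, 0], [-0.0214, -0.0273, 0.006, 0, 0, 0], [-0.0214, -0.0273, 0.006, 0, 0, 0], [-0.0214, -0.0273, 0.006, 0, 0, 0], [-0.0214, -0.0273, 0.006, 0, 0, 0], [-0.0214, -0.0273, 0.006, 0, 0, 0], [-0.0214, -0.0273, 0.006, 0, 0, 0], [-0.0214, -0.0273, 0.006, 0, 0, 0], [-0.0214, -0.0273, 0.006, 0, 0, 0], [-0.0214, -0.0273, 0.006, 0, 0, 0], [-0.0214, -0.0273, 0.006, 0, 0, 0], [-0.0214, -0.0273, 0.006, 0, 0, 0], [-0.0214, -0.0273, 0.006, 0, 0, 0], [-0.0214, -0.0273, 0.006, 0, 0, 0], [-0.0214, -0.0273, 0.006, 0, 0, 0], [-0.0214, -0.0273, 0.006, 0, 0, 0], [-0.0214, -0.0273, 0.006, 0, 0, 0], [-0.0214, -0.0273, 0.006, 0, 0, 0]], "fingers": 0, "squeeze": 60}}

```text
clock: 1.85
eef_pos: [545.4, -46.5, 97.9]
tcp_rot: [-3.141, -0.0, -1.205]
contact_force: [0.9, -0.9, 0.5]
opening: -0.0
```

Emit:
{"method": "arm_command", "body": {"targets": [[0, 0, 0, 0, 0, -0.0935], [0, 0, 0, 0, 0, -0.0935], [0, 0, 0, 0, 0, -0.0935], [0, 0, 0, 0, 0, -0.0935], [0, 0, 0, 0, 0, 0]]}}

```text
clock: 2.27
eef_pos: [544.8, -48.0, 98.1]
tcp_rot: [-3.142, -0.0, -0.826]
contact_force: [-0.4, -0.4, -0.6]
opening: 0.001
```

```bash
cat > look.py <<'E'
from rig import r
from h import *
import sys
st=r.sense();print(st["clock"],st["eef_pos"].round(1),np.degrees(st["tcp_rot"]).round(2),st["contact_force"].round(2),st["opening"])
for n in sys.argv[2:]:
    f=r.grab_frame(n);cv2.imwrite(f"pics/{n}{sys.argv[1]}.png",f["image"])
E
python3 look.py 1 wrist top scene
```

```text
2.2667 [544.8 -48.   98.1] [-180.     -0.    -47.35] [-0.39 -0.37 -0.59] 0.0006241033078343461
```

View pics/wrist1.png

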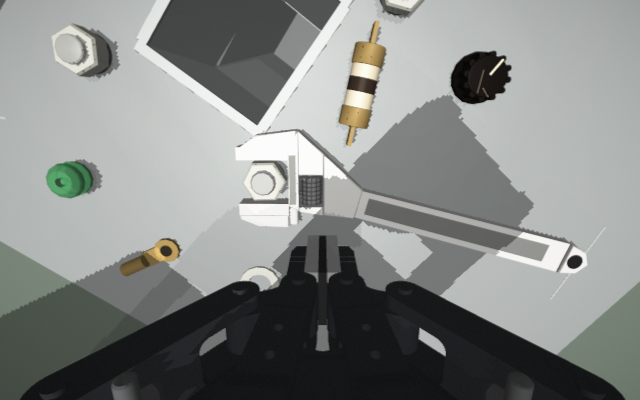

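The wrist view shows the worm at (311,190), the stud at (263,183), the eye at (574,262) and the shut fingertips at about (322,243). The wrench's x points left and y points down in this picture.

```bash
python3 - <<'E'
from rig import r
from h import *
t=r.grab_frame("top");w=r.grab_frame("wrist");s=r.grab_frame("scene")
zoom(w,220,110,200,150,4,"pics/wz1.png")
zoom(s,200,110,120,90,6,"pics/sz1.png")
for n,a,b in(("stud",(391.6,252.6),(263,183)),("worm",(410.6,241.6),(311,190)),("eye",(525.1,179.1),(574.5,262))):
    p,e=tri((t,*a),(w,*b));print(n,p.round(1),np.round(e,1),plane(w,*b,22).round(1))
print(proj(w,r.sense()["eef_pos"]),w["xyz"])
E
```

```text
stud [519.4  -8.6  22.4] [0.5 0.5] [519.1  -9.1  22. ]
worm [538.3 -42.6  14.3] [0.6 0.6] [540.1 -40.8  22. ]
eye [ 643.1 -246.4   22.3] [1.2 1.2] [ 641.9 -246.6   22. ]
(np.float64(321.9174897889066), np.float64(227.9840175633742)) [596.19410872  -1.71479698 271.9311853 ]
```

View pics/wz1.png

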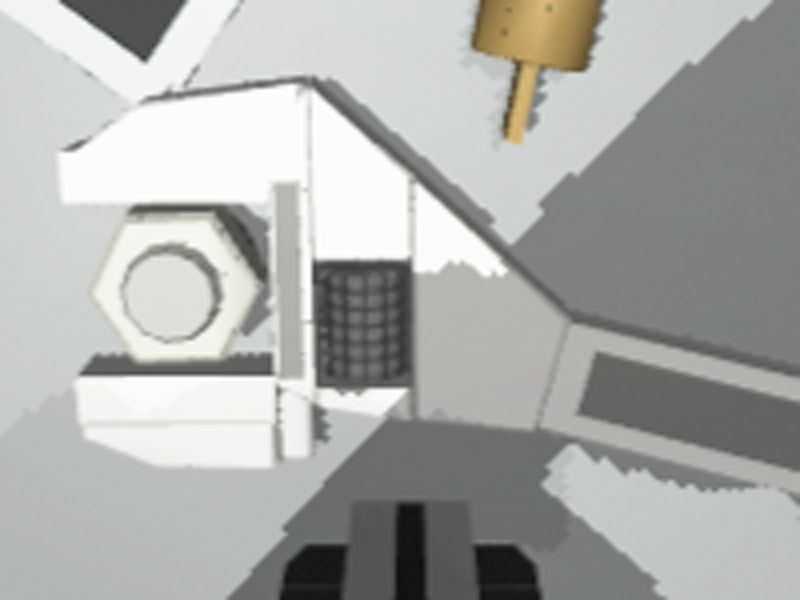

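View pics/sz1.png

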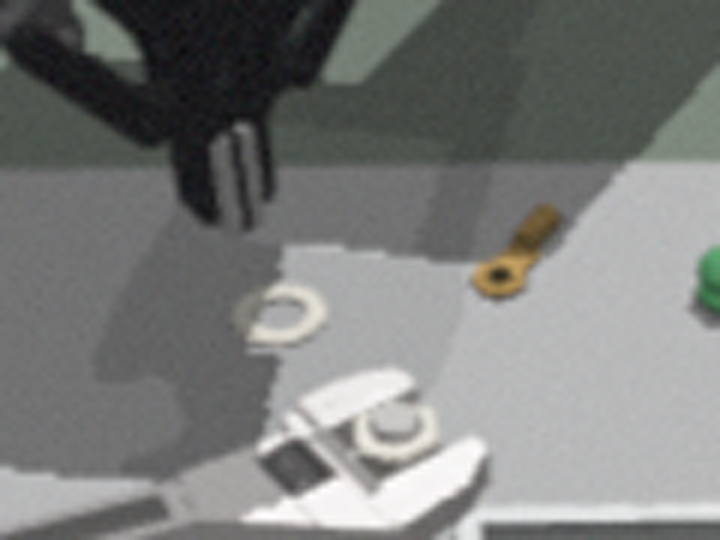

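The wrist zoom shows the shut tip about 17 mm thick and now about 9 mm behind the worm crown. The nut flats are parallel to the jaws. I go down over the worm.

Emit:
{"method": "arm_command", "body": {"targets": [[-0.002, 0, 0.02, 0, 0, 0], [0, 0, 0.02, 0, 0, 0], [0, 0, 0.02, 0, 0, 0], [0, 0, 0.01, 0, 0, 0], [0, 0, 0, 0, 0, 0], [0, 0, 0, 0, 0, 0]]}}

```text
clock: 3.07
eef_pos: [543.2, -46.7, 28.0]
tcp_rot: [3.141, 0.001, -0.832]
contact_force: [0.0, 0.4, 0.1]
opening: 0.002
```

```bash
python3 look.py 2 scene wrist; python3 - <<'E'
from h import *
im=cv2.imread("pics/scene2.png");cv2.imwrite("pics/scene2z.png",cv2.resize(im[130:220,200:300],None,fx=7,fy=6,interpolation=cv2.INTER_CUBIC))
E
```

```text
3.0667 [543.2 -46.7  28. ] [ 1.7996e+02  4.0000e-02 -4.7640e+01] [0.03 0.35 0.07] 0.0022609597338151227
```

View pics/scene2z.png

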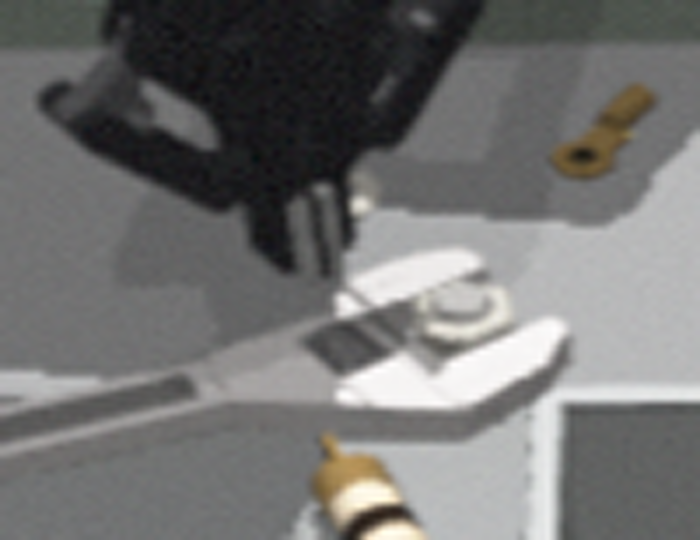

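View pics/wrist2.png

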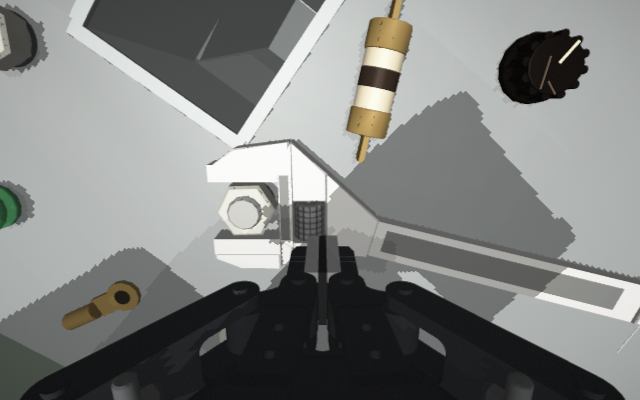

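```bash
python3 - <<'E'
from rig import r
from h import *
w=r.grab_frame("wrist");s=r.grab_frame("scene");st=r.sense()
Q=R.from_euler('xyz',st["tcp_rot"])
for p in([0,0,0],[0,-11,0],[0,11,0],[8.5,-11,0],[-8.5,-11,0],[0,0,-13],[0,-11,-13],[0,-11,-20]):
    X=st["eef_pos"]+Q.apply(p);print(p,np.round(proj(w,X),1),np.round(proj(s,X),1))
print(plane(w,310,221,22))
zoom(w,240,170,170,120,4,"pics/wz2.png")
E
```

```text
[0, 0, 0] [322.  227.9] [245.2 184.9]
[0, -11, 0] [322.  209.5] [247.9 187.7]
[0, 11, 0] [322.  245.8] [242.4 182.1]
[8.5, -11, 0] [337.2 209.5] [244.4 189.4]
[-8.5, -11, 0] [306.7 209.5] [251.4 186. ]
[0, 0, -13] [322.  237.1] [244.4 180.2]
[0, -11, -13] [322.  217.5] [247.2 183.1]
[0, -11, -20] [321.9 222.3] [246.8 180.5]
[540.58926001 -40.59960482  22.        ]
```

View pics/wz2.png

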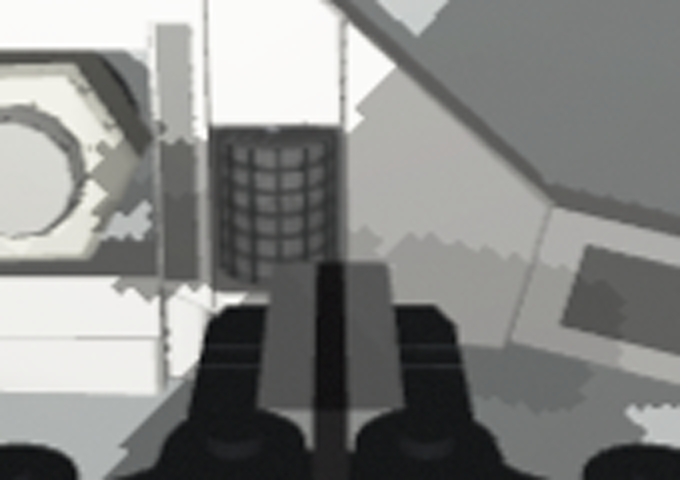

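```bash
python3 - <<'E'
from rig import r
from h import *
w=r.grab_frame("wrist");s=r.grab_frame("scene");t=r.grab_frame("top");st=r.sense()
p,e=tri((w,321.5,235.5),(s,245.4,175.8));print(p,e,totool(st,p-st["eef_pos"]))
zoom(t,350,180,130,100,6,"pics/tz2.png")
E
```

```text
[550.28477082 -41.21887073  59.88229689] [np.float64(0.24463484188974302), np.float64(0.24463484188976609)] [  0.31912657  -8.52578551 -31.07083585]
```

View pics/tz2.png

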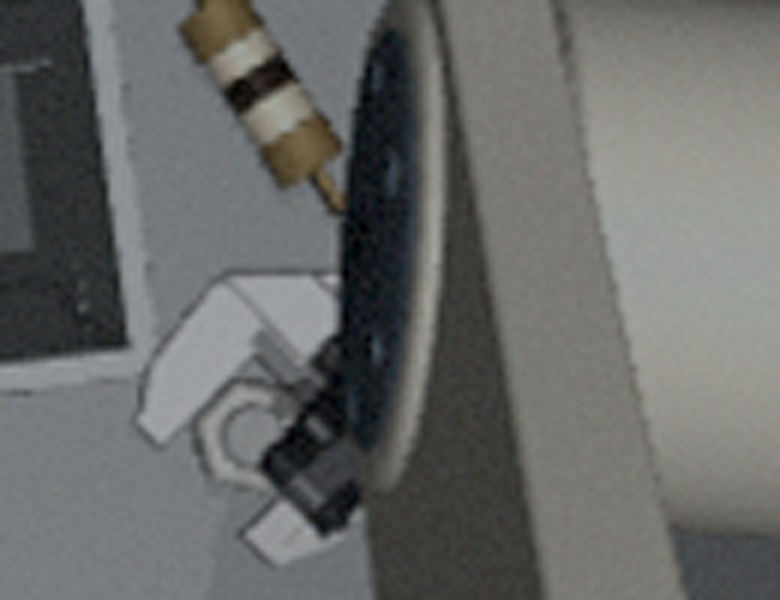

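Triangulating the visible tip puts it about 31 mm behind the stated TCP, which I distrust. I go down slowly on force feedback instead of relying on it.

Emit:
{"method": "arm_command", "body": {"targets": [[0, 0, 0.002, 0, 0, 0], [0, 0, 0.001, 0, 0, 0], [0, 0, 0.001, 0, 0, 0], [0, 0, 0, 0, 0, 0], [0, 0, 0, 0, 0, 0]]}}

```text
clock: 3.83
eef_pos: [543.2, -46.7, 23.9]
tcp_rot: [3.141, 0.0, -0.831]
contact_force: [-0.3, -0.7, 0.5]
opening: -0.003
```

```bash
python3 look.py 3
```

```text
3.8333 [543.2 -46.7  23.9] [ 1.7999e+02  1.0000e-02 -4.7610e+01] [-0.29 -0.74  0.53] -0.0027622424705928007
```

Emit:
{"method": "arm_command", "body": {"targets": [[0, 0, 0.0005, 0, 0, 0], [0, 0, 0.0005, 0, 0, 0], [0, 0, 0.0005, 0, 0, 0], [0, 0, 0, 0, 0, 0]]}}

```text
clock: 4.17
eef_pos: [543.3, -46.7, 22.5]
tcp_rot: [3.142, 0.0, -0.831]
contact_force: [-0.2, -0.1, 0.4]
opening: -0.004
```

Emit:
{"method": "arm_command", "body": {"targets": [[0, 0, 0.0005, 0, 0, 0], [0, 0, 0.0005, 0, 0, 0], [0, 0, 0, 0, 0, 0]]}}

```text
clock: 4.42
eef_pos: [543.3, -46.7, 21.5]
tcp_rot: [3.142, 0.0, -0.831]
contact_force: [-0.4, 0.9, -0.3]
opening: -0.004
```

Emit:
{"method": "arm_command", "body": {"targets": [[0, 0, 0.0005, 0, 0, 0], [0, 0, 0.0005, 0, 0, 0], [0, 0, 0, 0, 0, 0]]}}

```text
clock: 4.67
eef_pos: [543.3, -46.7, 20.5]
tcp_rot: [3.142, 0.0, -0.831]
contact_force: [-0.9, -0.4, 0.1]
opening: -0.0
```

```bash
python3 look.py 4 wrist scene; python3 - <<'E'
from h import *
im=cv2.imread("pics/scene4.png");cv2.imwrite("pics/scene4z.png",cv2.resize(im[130:220,200:300],None,fx=7,fy=6,interpolation=cv2.INTER_CUBIC))
E
```

```text
4.6667 [543.3 -46.7  20.5] [180.     0.   -47.61] [-0.93 -0.38  0.14] -0.00033520320420598487
```

View pics/scene4z.png

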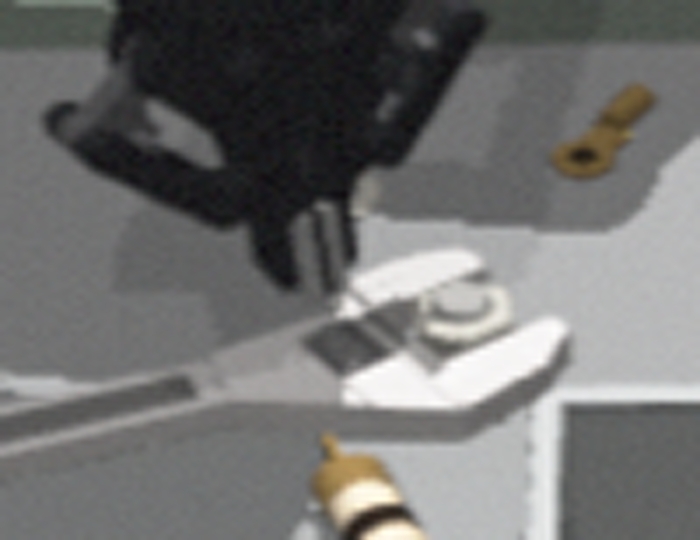

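No contact down to TCP z = 20.5. In the scene view the tip, at about (246,179), still hovers above the worm, which agrees with the triangulation. The real fingertip sits well behind the nominal TCP, so I keep going down and measure again.

Emit:
{"method": "arm_command", "body": {"targets": [[0, 0, 0.004, 0, 0, 0], [0, 0, 0.004, 0, 0, 0], [0, 0, 0.002, 0, 0, 0], [0, 0, 0, 0, 0, 0]]}}

```text
clock: 5.1
eef_pos: [542.8, -46.6, 9.8]
tcp_rot: [3.141, 0.001, -0.831]
contact_force: [-0.8, 0.4, 0.4]
opening: 0.002
```

```bash
python3 look.py 5 wrist scene; python3 - <<'E'
from h import *
im=cv2.imread("pics/scene5.png");cv2.imwrite("pics/scene5z.png",cv2.resize(im[130:220,200:300],None,fx=7,fy=6,interpolation=cv2.INTER_CUBIC))
im=cv2.imread("pics/wrist5.png");cv2.imwrite("pics/wrist5z.png",cv2.resize(im[170:290,240:410],None,fx=4,fy=4,interpolation=cv2.INTER_CUBIC))
E
```

```text
5.1 [542.8 -46.6   9.8] [ 1.7995e+02  5.0000e-02 -4.7610e+01] [-0.76  0.35  0.45] 0.0017207414047566785
```

View pics/scene5z.png

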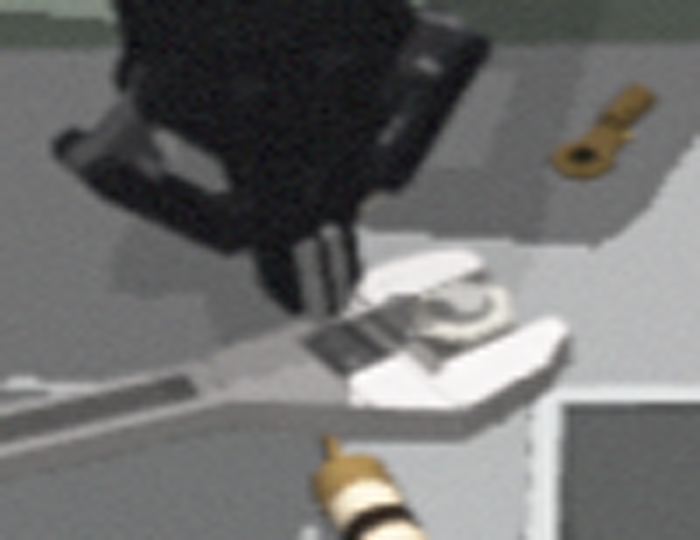

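View pics/wrist5z.png

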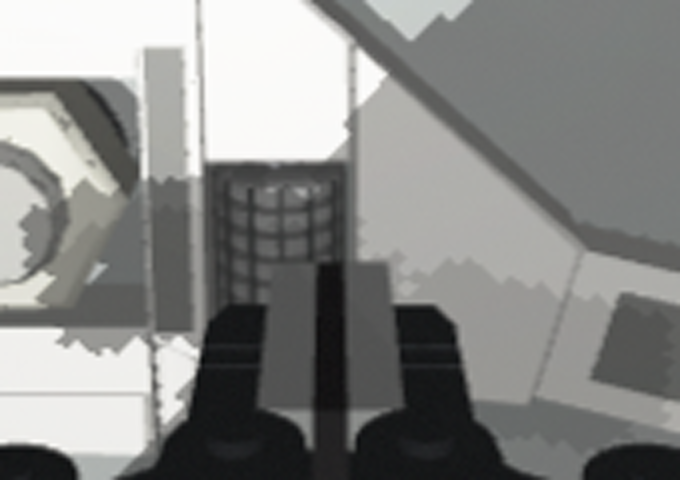

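```bash
python3 - <<'E'
from rig import r
from h import *
w=r.grab_frame("wrist");s=r.grab_frame("scene");st=r.sense()
for v in (180.5,181.3):
  p,e=tri((w,321.5,235.5),(s,246.5,v));print(p,e,totool(st,p-st["eef_pos"]))
E
```

```text
[551.56727267 -39.5474483   48.31701377] [np.float64(0.7500275135023489), np.float64(0.750027513502344)] [  0.26608188 -10.87723647 -37.71233158]
[550.60619207 -40.24843486  45.27207617] [np.float64(0.5878136414234368), np.float64(0.5878136414234326)] [  0.13595044  -9.69479856 -34.66739982]
```

Emit:
{"method": "arm_command", "body": {"targets": [[0, 0, 0.002, 0, 0, 0], [0, 0, 0.002, 0, 0, 0], [0, 0, 0.001, 0, 0, 0], [0, 0, 0, 0, 0, 0]]}}

```text
clock: 5.63
eef_pos: [543.1, -46.7, 5.3]
tcp_rot: [3.141, 0.0, -0.831]
contact_force: [-0.7, 0.3, 0.3]
opening: 0.0
```

The tip sits about 31–37 mm behind the nominal TCP, by the two-view check. So I expect contact near TCP z = -10.

Emit:
{"method": "arm_command", "body": {"targets": [[0, 0, 0.003, 0, 0, 0], [0, 0, 0.003, 0, 0, 0], [0, 0, 0.002, 0, 0, 0], [0, 0, 0, 0, 0, 0]]}}

```text
clock: 5.97
eef_pos: [542.9, -46.7, -3.0]
tcp_rot: [3.141, 0.001, -0.831]
contact_force: [-0.2, -0.3, 0.0]
opening: 0.0
```

```bash
python3 look.py 6 scene; python3 - <<'E'
from h import *
im=cv2.imread("pics/scene6.png");cv2.imwrite("pics/scene6z.png",cv2.resize(im[150:210,210:290],None,fx=9,fy=9,interpolation=cv2.INTER_CUBIC))
E
```

```text
5.9667 [542.9 -46.7  -3. ] [ 1.7997e+02  4.0000e-02 -4.7610e+01] [-0.2  -0.28  0.03] 0.0003885137978787143
```

View pics/scene6z.png

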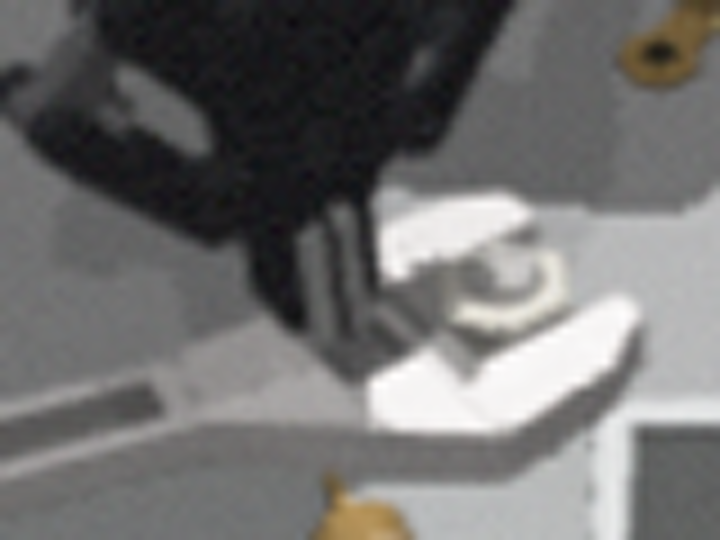

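Nominal TCP is below the sheet with no force, so the offset is real. I continue in fine steps.

Emit:
{"method": "arm_command", "body": {"targets": [[0, 0, 0.001, 0, 0, 0], [0, 0, 0.001, 0, 0, 0], [0, 0, 0.001, 0, 0, 0], [0, 0, 0, 0, 0, 0]]}}

```text
clock: 6.35
eef_pos: [543.2, -46.7, -5.6]
tcp_rot: [3.141, 0.0, -0.831]
contact_force: [0.1, 0.1, 0.5]
opening: 0.0
```

Emit:
{"method": "arm_command", "body": {"targets": [[0, 0, 0.0005, 0, 0, 0], [0, 0, 0.0005, 0, 0, 0], [0, 0, 0.0005, 0, 0, 0], [0, 0, 0, 0, 0, 0]]}}

```text
clock: 6.68
eef_pos: [543.2, -46.7, -7.0]
tcp_rot: [3.142, 0.0, -0.831]
contact_force: [0.3, -0.2, -0.7]
opening: 0.002
```

Emit:
{"method": "arm_command", "body": {"targets": [[0, 0, 0.0005, 0, 0, 0], [0, 0, 0.0005, 0, 0, 0], [0, 0, 0, 0, 0, 0]]}}

```text
clock: 6.93
eef_pos: [543.3, -46.7, -8.0]
tcp_rot: [3.142, 0.0, -0.831]
contact_force: [-0.7, -0.6, -0.7]
opening: -0.001
```

Emit:
{"method": "arm_command", "body": {"targets": [[0, 0, 0.0005, 0, 0, 0], [0, 0, 0.0005, 0, 0, 0], [0, 0, 0, 0, 0, 0]]}}

```text
clock: 7.18
eef_pos: [543.3, -46.7, -9.0]
tcp_rot: [3.142, 0.0, -0.831]
contact_force: [-1.1, -0.6, -0.0]
opening: -0.0
```

Emit:
{"method": "arm_command", "body": {"targets": [[0, 0, 0.0005, 0, 0, 0], [0, 0, 0.0005, 0, 0, 0], [0, 0, 0, 0, 0, 0]]}}

```text
clock: 7.43
eef_pos: [543.4, -46.7, -9.5]
tcp_rot: [-3.142, -0.0, -0.831]
contact_force: [-2.0, 0.4, 6.9]
opening: 0.0
```

Contact: 6.9 N at z = -9.5, so the tip is about 31 mm behind the TCP. Next is a short first stroke at slightly more pressure.

Emit:
{"method": "arm_command", "body": {"targets": [[0, 0, 0.0002, 0, 0, 0], [-0.0015, 0, 0, 0, 0, 0], [-0.0015, 0, 0, 0, 0, 0], [-0.0015, 0, 0, 0, 0, 0]]}}

```text
clock: 7.77
eef_pos: [541.4, -44.3, -9.3]
tcp_rot: [-3.141, -0.002, -0.83]
contact_force: [-0.9, -6.3, 6.9]
opening: 0.002
```

Emit:
{"method": "arm_command", "body": {"targets": [[-0.0015, 0, 0, 0, 0, 0], [-0.0015, 0, 0, 0, 0, 0], [-0.0015, 0, 0, 0, 0, 0]]}}

```text
clock: 8.02
eef_pos: [538.4, -41.0, -9.3]
tcp_rot: [-3.141, -0.003, -0.831]
contact_force: [0.5, -5.7, 6.7]
opening: -0.002
```

```bash
python3 look.py 7 wrist; python3 - <<'E'
from h import *
im=cv2.imread("pics/wrist7.png");cv2.imwrite("pics/wrist7z.png",cv2.resize(im[120:290,170:400],None,fx=3,fy=3,interpolation=cv2.INTER_CUBIC))
E
```

```text
8.0167 [538.4 -41.   -9.3] [-1.7995e+02 -1.4000e-01 -4.7590e+01] [ 0.52 -5.69  6.65] -0.0022907123451450756
```

View pics/wrist7z.png

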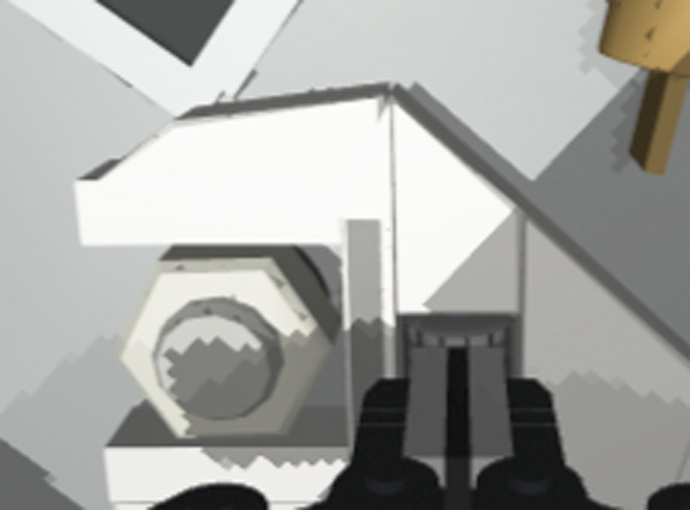

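The tip now sits in the middle of the worm window, at about (323,250). The drag along the wrench's x is about 4.5 N, so the worm is rolling. I continue the stroke with slightly more pressure.

Emit:
{"method": "arm_command", "body": {"targets": [[-0.0015, 0, 0.0002, 0, 0, 0], [-0.0015, 0, 0, 0, 0, 0], [-0.0015, 0, 0, 0, 0, 0], [-0.0015, 0, 0, 0, 0, 0]]}}

```text
clock: 8.4
eef_pos: [534.5, -36.6, -9.4]
tcp_rot: [-3.141, -0.003, -0.831]
contact_force: [0.2, -6.5, 7.6]
opening: 0.005
```

```bash
python3 look.py 8 wrist; python3 - <<'E'
from h import *
im=cv2.imread("pics/wrist8.png");cv2.imwrite("pics/wrist8z.png",cv2.resize(im[120:290,170:400],None,fx=3,fy=3,interpolation=cv2.INTER_CUBIC))
E
```

```text
8.4 [534.5 -36.6  -9.4] [-1.7995e+02 -1.5000e-01 -4.7580e+01] [ 0.15 -6.5   7.62] 0.0046156411044065305
```

View pics/wrist8z.png

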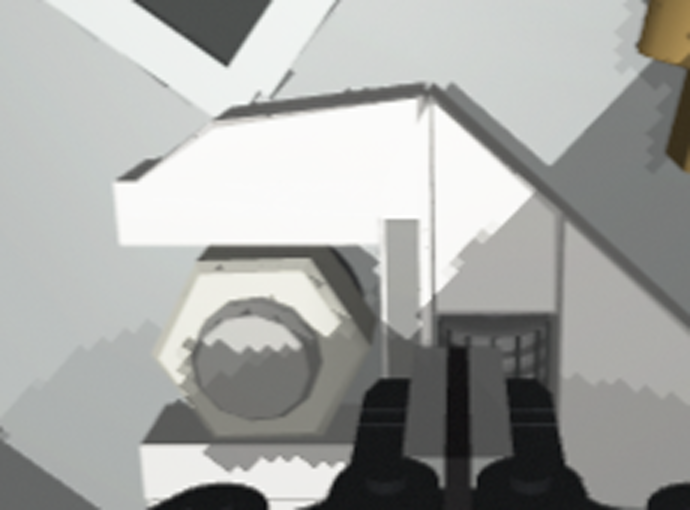

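The jaw edge has risen towards the nut and the tip is about 6.5 mm ahead of the worm centre. Now I lift, go back and stroke again.

Emit:
{"method": "arm_command", "body": {"targets": [[0, 0, -0.004, 0, 0, 0], [0.007, 0, 0, 0, 0, 0], [0.0075, 0, 0, 0, 0, 0], [0, 0, 0.0025, 0, 0, 0], [0, 0, 0.001, 0, 0, 0], [0, 0, 0.0006, 0, 0, 0], [0, 0, 0, 0, 0, 0]]}}

```text
clock: 9.03
eef_pos: [544.3, -46.9, -9.8]
tcp_rot: [-3.14, -0.002, -0.831]
contact_force: [0.4, -4.0, 9.5]
opening: -0.001
```

Emit:
{"method": "arm_command", "body": {"targets": [[-0.0015, 0, 0, 0, 0, 0], [-0.0015, 0, 0, 0, 0, 0], [-0.0015, 0, 0, 0, 0, 0], [-0.0015, 0, 0, 0, 0, 0], [-0.0015, 0, 0, 0, 0, 0]]}}

```text
clock: 9.45
eef_pos: [539.6, -41.7, -9.4]
tcp_rot: [-3.14, -0.003, -0.831]
contact_force: [-0.2, -6.1, 12.9]
opening: 0.0
```

Emit:
{"method": "arm_command", "body": {"targets": [[-0.0015, 0, 0, 0, 0, 0], [-0.0015, 0, 0, 0, 0, 0], [-0.0015, 0, 0, 0, 0, 0], [-0.0015, 0, 0, 0, 0, 0], [-0.001, 0, 0, 0, 0, 0]]}}

```text
clock: 9.87
eef_pos: [534.9, -36.4, -9.5]
tcp_rot: [-3.14, -0.003, -0.831]
contact_force: [1.6, -4.9, 11.6]
opening: 0.003
```

```bash
python3 look.py 9 wrist; python3 - <<'E'
from h import *
im=cv2.imread("pics/wrist9.png");cv2.imwrite("pics/wrist9z.png",cv2.resize(im[120:290,170:400],None,fx=3,fy=3,interpolation=cv2.INTER_CUBIC))
E
```

```text
9.8667 [534.9 -36.4  -9.5] [-1.7991e+02 -1.7000e-01 -4.7590e+01] [ 1.62 -4.95 11.64] 0.0033140892011679674
```

View pics/wrist9z.png

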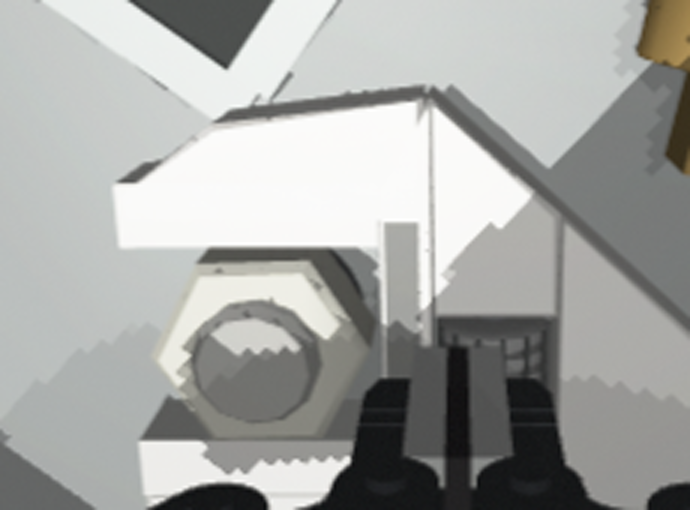

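Forces stay within limits (11–13 N press) and the jaw advances. More strokes.

Emit:
{"method": "arm_command", "body": {"targets": [[0, 0, -0.004, 0, 0, 0], [0.0075, 0, 0, 0, 0, 0], [0.0075, 0, 0, 0, 0, 0], [0, 0, 0.0025, 0, 0, 0], [0, 0, 0.001, 0, 0, 0], [0, 0, 0.0004, 0, 0, 0], [0, 0, 0, 0, 0, 0], [-0.0015, 0, 0, 0, 0, 0], [-0.0015, 0, 0, 0, 0, 0], [-0.0015, 0, 0, 0, 0, 0], [-0.0015, 0, 0, 0, 0, 0], [-0.0015, 0, 0, 0, 0, 0]]}}

```text
clock: 10.92
eef_pos: [539.8, -42.1, -9.4]
tcp_rot: [-3.14, -0.003, -0.831]
contact_force: [0.4, -6.5, 12.6]
opening: -0.005
```

Emit:
{"method": "arm_command", "body": {"targets": [[-0.0015, 0, 0, 0, 0, 0], [-0.0015, 0, 0, 0, 0, 0], [-0.0015, 0, 0, 0, 0, 0], [-0.0015, 0, 0, 0, 0, 0], [-0.0015, 0, 0, 0, 0, 0]]}}

```text
clock: 11.33
eef_pos: [534.9, -36.5, -9.4]
tcp_rot: [-3.14, -0.003, -0.831]
contact_force: [0.2, -7.0, 11.4]
opening: -0.005
```

Emit:
{"method": "arm_command", "body": {"targets": [[0, 0, -0.004, 0, 0, 0], [0.0075, 0, 0, 0, 0, 0], [0.0075, 0, 0, 0, 0, 0], [0, 0, 0.0025, 0, 0, 0], [0, 0, 0.001, 0, 0, 0], [0, 0, 0.0005, 0, 0, 0], [0, 0, 0, 0, 0, 0], [-0.0015, 0, 0, 0, 0, 0], [-0.0015, 0, 0, 0, 0, 0], [-0.0015, 0, 0, 0, 0, 0], [-0.0015, 0, 0, 0, 0, 0], [-0.0015, 0, 0, 0, 0, 0]]}}

```text
clock: 12.33
eef_pos: [539.7, -42.3, -9.5]
tcp_rot: [-3.141, -0.003, -0.831]
contact_force: [-0.1, -8.3, 12.8]
opening: -0.0
```

Emit:
{"method": "arm_command", "body": {"targets": [[-0.0015, 0, 0, 0, 0, 0], [-0.0015, 0, 0, 0, 0, 0], [-0.0015, 0, 0, 0, 0, 0], [-0.0015, 0, 0, 0, 0, 0], [-0.0015, 0, 0, 0, 0, 0]]}}

```text
clock: 12.75
eef_pos: [534.3, -36.9, -9.5]
tcp_rot: [-3.141, -0.003, -0.83]
contact_force: [-1.2, -8.1, 13.7]
opening: 0.001
```

```bash
python3 look.py 10 wrist; python3 - <<'E'
from h import *
im=cv2.imread("pics/wrist10.png");cv2.imwrite("pics/wrist10z.png",cv2.resize(im[120:290,170:400],None,fx=3,fy=3,interpolation=cv2.INTER_CUBIC))
E
```

```text
12.75 [534.3 -36.9  -9.5] [-1.7998e+02 -1.5000e-01 -4.7580e+01] [-1.16 -8.13 13.66] 0.0008302454698614346
```

View pics/wrist10z.png

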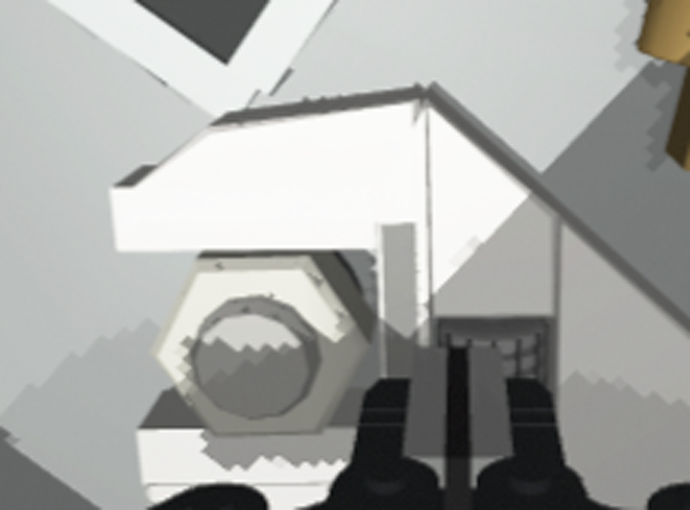

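The mouth narrows to about 179 px in the zoom, and snug is about 168 px, so roughly 2 mm remain. Continuing.

Emit:
{"method": "arm_command", "body": {"targets": [[0, 0, -0.004, 0, 0, 0], [0.0075, 0, 0, 0, 0, 0], [0.0075, 0, 0, 0, 0, 0], [0, 0, 0.0025, 0, 0, 0], [0, 0, 0.001, 0, 0, 0], [0, 0, 0.0004, 0, 0, 0], [0, 0, 0, 0, 0, 0], [-0.0015, 0, 0, 0, 0, 0], [-0.0015, 0, 0, 0, 0, 0], [-0.0015, 0, 0, 0, 0, 0], [-0.0015, 0, 0, 0, 0, 0], [-0.0015, 0, 0, 0, 0, 0]]}}

```text
clock: 13.8
eef_pos: [539.7, -42.3, -9.4]
tcp_rot: [-3.141, -0.003, -0.83]
contact_force: [0.6, -9.1, 11.2]
opening: -0.004
```

Emit:
{"method": "arm_command", "body": {"targets": [[-0.0015, 0, 0, 0, 0, 0], [-0.0015, 0, 0, 0, 0, 0], [-0.0015, 0, 0, 0, 0, 0], [-0.0015, 0, 0, 0, 0, 0], [-0.0015, 0, 0, 0, 0, 0]]}}

```text
clock: 14.22
eef_pos: [535.4, -36.8, -9.3]
tcp_rot: [-3.14, -0.004, -0.831]
contact_force: [3.2, -6.7, 9.1]
opening: 0.006
```

```bash
python3 look.py 11 wrist; python3 - <<'E'
from h import *
im=cv2.imread("pics/wrist11.png");cv2.imwrite("pics/wrist11z.png",cv2.resize(im[120:290,170:400],None,fx=3,fy=3,interpolation=cv2.INTER_CUBIC))
E
```

```text
14.2167 [535.4 -36.8  -9.3] [-179.88   -0.22  -47.59] [ 3.17 -6.69  9.1 ] 0.005671125984594838
```

View pics/wrist11z.png

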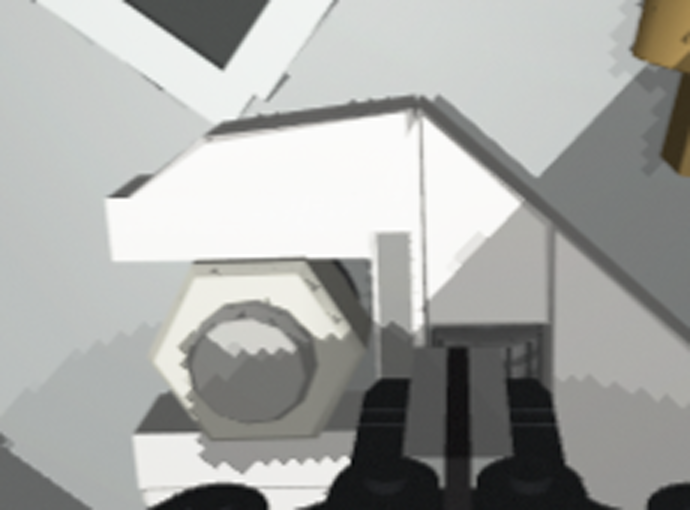

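Mouth is about 172 px, the fixed jaw now comes in to the nut, and the drag has risen to about 7 N. One more stroke to make it bite.

Emit:
{"method": "arm_command", "body": {"targets": [[0, 0, -0.004, 0, 0, 0], [0.007, 0, 0, 0, 0, 0], [0.007, 0, 0, 0, 0, 0], [0, 0, 0.0025, 0, 0, 0], [0, 0, 0.001, 0, 0, 0], [0, 0, 0.0006, 0, 0, 0], [0, 0, 0, 0, 0, 0], [-0.0015, 0, 0, 0, 0, 0], [-0.0015, 0, 0, 0, 0, 0], [-0.0015, 0, 0, 0, 0, 0], [-0.0015, 0, 0, 0, 0, 0]]}}

```text
clock: 15.18
eef_pos: [541.5, -42.4, -9.4]
tcp_rot: [-3.139, -0.004, -0.831]
contact_force: [4.7, -5.6, 7.1]
opening: -0.006
```

Emit:
{"method": "arm_command", "body": {"targets": [[-0.0015, 0, 0, 0, 0, 0], [-0.0015, 0, 0, 0, 0, 0], [-0.0015, 0, 0, 0, 0, 0]]}}

```text
clock: 15.43
eef_pos: [538.6, -39.0, -9.3]
tcp_rot: [-3.138, -0.005, -0.831]
contact_force: [2.9, -3.4, 8.0]
opening: -0.002
```

Emit:
{"method": "arm_command", "body": {"targets": [[-0.0015, 0, 0, 0, 0, 0], [-0.0015, 0, 0, 0, 0, 0], [-0.0015, 0, 0, 0, 0, 0]]}}

```text
clock: 15.68
eef_pos: [535.5, -35.6, -9.3]
tcp_rot: [-3.138, -0.004, -0.831]
contact_force: [5.5, -5.5, 8.0]
opening: -0.0
```

```bash
python3 look.py 12 wrist; python3 - <<'E'
from h import *
im=cv2.imread("pics/wrist12.png");cv2.imwrite("pics/wrist12z.png",cv2.resize(im[120:290,170:400],None,fx=3,fy=3,interpolation=cv2.INTER_CUBIC))
E
```

```text
15.6833 [535.5 -35.6  -9.3] [-179.81   -0.26  -47.6 ] [ 5.49 -5.54  8.01] -0.00017602140057272183
```

View pics/wrist12z.png

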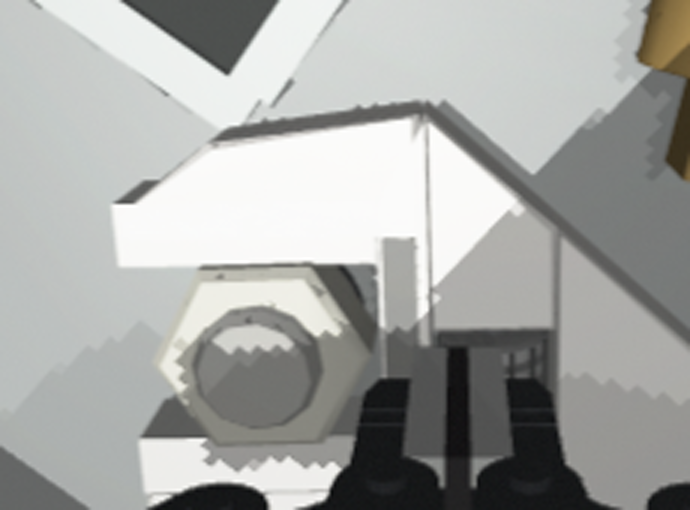

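Mouth is about 170 px and the nut is touching both jaws. The drag is about 7.8 N at an 8 N press, so the tip is at its slip limit. One more, firmer stroke to seat the bite.

Emit:
{"method": "arm_command", "body": {"targets": [[0, 0, -0.004, 0, 0, 0], [0.0065, 0, 0, 0, 0, 0], [0.0065, 0, 0, 0, 0, 0], [0, 0, 0.0025, 0, 0, 0], [0, 0, 0.001, 0, 0, 0], [0, 0, 0.0008, 0, 0, 0], [0, 0, 0, 0, 0, 0], [-0.001, 0, 0, 0, 0, 0], [-0.001, 0, 0, 0, 0, 0]]}}

```text
clock: 16.48
eef_pos: [542.1, -44.6, -9.5]
tcp_rot: [-3.14, -0.004, -0.83]
contact_force: [0.7, -12.9, 13.1]
opening: 0.0
```

Emit:
{"method": "arm_command", "body": {"targets": [[-0.001, 0, 0, 0, 0, 0], [-0.001, 0, 0, 0, 0, 0], [-0.001, 0, 0, 0, 0, 0]]}}

```text
clock: 16.73
eef_pos: [540.3, -42.7, -9.5]
tcp_rot: [-3.14, -0.005, -0.83]
contact_force: [0.9, -13.2, 12.9]
opening: 0.002
```

Emit:
{"method": "arm_command", "body": {"targets": [[-0.0015, 0, 0, 0, 0, 0], [-0.0015, 0, 0, 0, 0, 0], [-0.0015, 0, 0, 0, 0, 0]]}}

```text
clock: 16.98
eef_pos: [538.4, -38.8, -9.4]
tcp_rot: [-3.138, -0.005, -0.831]
contact_force: [4.4, -7.1, 10.0]
opening: 0.001
```

```bash
python3 look.py 13 wrist; python3 - <<'E'
from h import *
im=cv2.imread("pics/wrist13.png");cv2.imwrite("pics/wrist13z.png",cv2.resize(im[120:290,170:400],None,fx=3,fy=3,interpolation=cv2.INTER_CUBIC))
E
```

```text
16.9833 [538.4 -38.8  -9.4] [-179.79   -0.31  -47.61] [ 4.45 -7.09 10.02] 0.0008044931757567508
```

View pics/wrist13z.png

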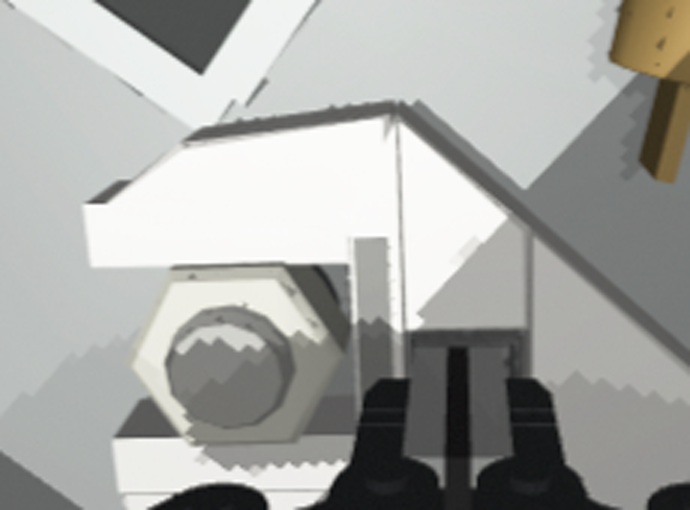

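The drag peaked at about 10–13 N, then slipped, and the mouth no longer changes (170 px). The jaw bites, so I lift off and measure the wrench's angle.

Emit:
{"method": "arm_command", "body": {"targets": [[0, 0, -0.003, 0, 0, 0], [0, 0, -0.02, 0, 0, 0], [0, 0, -0.03, 0, 0, 0], [0, 0, -0.02, 0, 0, 0], [0, 0, 0, 0, 0, 0]]}}

```text
clock: 17.45
eef_pos: [536.8, -37.6, 65.5]
tcp_rot: [-3.139, -0.003, -0.831]
contact_force: [0.2, 0.0, -0.5]
opening: 0.003
```

```bash
python3 look.py 14 wrist scene top; python3 - <<'E'
from rig import r
from h import *
print(r.sense()["qpos"].round(2))
s=r.grab_frame("top");zoom(s,360,160,190,130,4,"pics/tz14.png")
E
```

```text
17.45 [536.8 -37.6  65.5] [-1.7983e+02 -1.7000e-01 -4.7630e+01] [ 0.16  0.01 -0.54] 0.002917560992478179
[-0.07  0.39  1.94  0.    0.81  0.76]
```

View pics/wrist14.png

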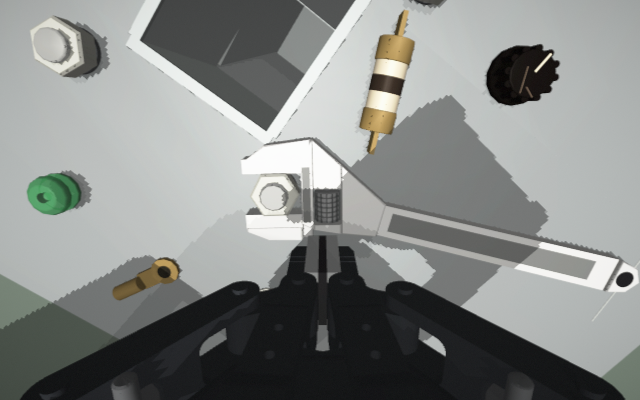

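View pics/tz14.png

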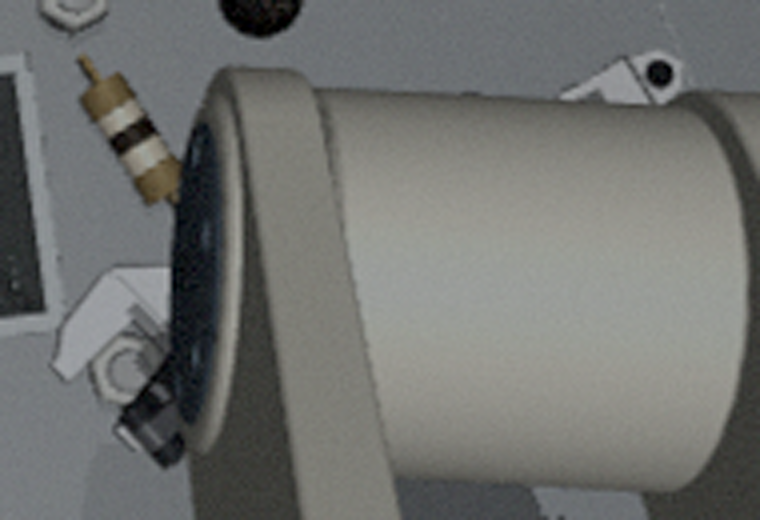

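The wrist view shows the jaws closed on the nut, with the stud at (272,196) and the eye at (625,279). The top view shows the eye at (525,178), and the bystanders have not moved.

```bash
python3 - <<'E'
from rig import r
from h import *
t=r.grab_frame("top");w=r.grab_frame("wrist");st=r.sense()
n=plane(w,272.5,196,28);e=plane(w,625,279,19);e2,er=tri((t,524.9,178.1),(w,625,279))
print(n,e,e2,er)
c=np.array([519.5,-8.2])
for E in(e,e2):
    d=E[:2]-c;a=np.arctan2(d[1],d[0]);print(np.hypot(*d),np.degrees(a))
a=np.arctan2(e2[1]-c[1],e2[0]-c[0])
h=np.array([np.cos(a),np.sin(a)]);nn=np.array([-h[1],h[0]])
for off in(32,22):
  T=c+170*h+off*nn;print(off,T,totool(st,np.array([*T,65.5])-st["eef_pos"]))
print("dyaw",np.degrees(a)+90-np.degrees(st["tcp_rot"][2]))
E
```

```text
[518.57441303  -7.17814018  28.        ] [ 641.75004881 -240.74404572   19.        ] [ 646.08955534 -251.3254217     9.81819207] [np.float64(1.9268067328844174), np.float64(1.9268067328847014)]
262.7200175742684 -62.2687778060227
274.107435503079 -62.495091919439346
32 [ 626.39326193 -144.20672981] [141.37358909   3.61351916  -4.67579872]
22 [ 617.52354918 -148.82497576] [138.80537453  13.27808438  -4.65451129]
dyaw 75.11843218481903
```

Emit:
{"method": "arm_command", "body": {"targets": [[0.0284, 0.0006, 0, 0, 0, 0], [0.0284, 0.0006, 0, 0, 0, 0], [0.0284, 0.0006, 0, 0, 0, 0], [0.0284, 0.0006, 0, 0, 0, 0], [0.0284, 0.0006, 0, 0, 0, 0], [0, 0, 0, 0, 0, -0.119], [0, 0, 0, 0, 0, -0.119], [0, 0, 0, 0, 0, -0.119], [0, 0, 0, 0, 0, -0.119], [0, 0, 0, 0, 0, -0.119], [0, 0, 0, 0, 0, -0.119], [0, 0, 0, 0, 0, -0.119], [0, 0, 0, 0, 0, -0.119], [0, 0, 0, 0, 0, -0.119], [0, 0, 0, 0, 0, -0.119], [0, 0, 0, 0, 0, -0.119], [0, 0, 0, 0, 0, 0], [0, 0, 0, 0, 0, 0]]}}

```text
clock: 19.25
eef_pos: [627.8, -144.2, 61.3]
tcp_rot: [-3.141, 0.001, 0.474]
contact_force: [0.5, -0.1, -0.1]
opening: -0.001
```

```bash
python3 look.py 15 wrist scene
```

```text
19.25 [ 627.8 -144.2   61.3] [-1.7994e+02  7.0000e-02  2.7180e+01] [ 0.49 -0.11 -0.13] -0.0007401694564829616
```

View pics/wrist15.png

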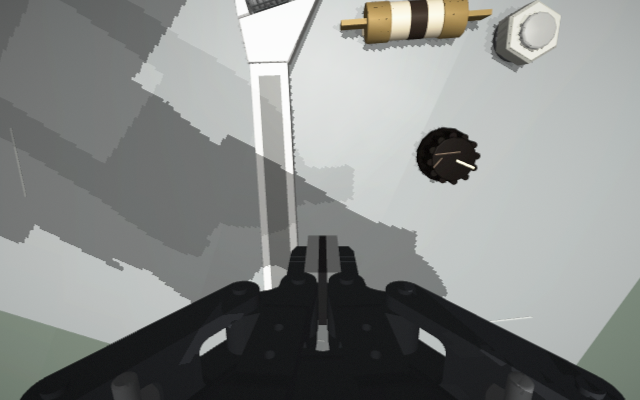

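View pics/scene15.png

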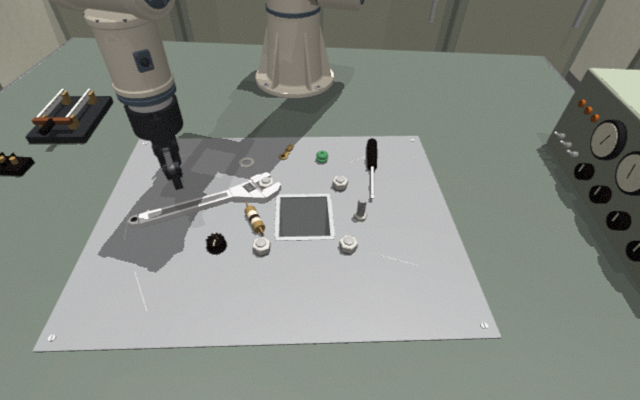

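```bash
python3 - <<'E'
from rig import r
from h import *
w=r.grab_frame("wrist");st=r.sense()
for u,v in((296,235),(293,150),(268,285),(289,66),(250,66)):
    p=plane(w,u,v,16.5);print(u,v,p.round(1),totool(st,p-st["eef_pos"]).round(1))
E
```

```text
296 235 [ 621.5 -173.8   16.5] [-19.4  23.2  45.4]
293 150 [ 593.  -119.7   16.5] [-19.9 -37.9  45.4]
268 285 [ 620.5 -220.    16.5] [-41.4  63.8  45.4]
289 66 [568.1 -73.6  16.5] [-21.1 -90.4  45.5]
250 66 [546.4 -84.6  16.5] [-45.4 -90.4  45.5]
```

The handle's edge lies parallel to the tool's y, about 11 mm clear of the fingertip face. I go down beside it.

Emit:
{"method": "arm_command", "body": {"targets": [[0, 0, 0.02, 0, 0, 0], [0, 0, 0.02, 0, 0, 0], [0, 0, 0.02, 0, 0, 0], [0, 0, 0.014, 0, 0, 0], [0, 0, 0.006, 0, 0, 0], [0, 0, 0.004, 0, 0, 0], [0, 0, 0, 0, 0, 0]]}}

```text
clock: 19.98
eef_pos: [628.3, -144.3, -22.0]
tcp_rot: [-3.141, 0.0, 0.477]
contact_force: [0.2, -0.5, 0.6]
opening: -0.0
```

```bash
python3 look.py 16 wrist scene
```

```text
19.9833 [ 628.3 -144.3  -22. ] [-1.7998e+02  3.0000e-02  2.7350e+01] [ 0.25 -0.47  0.63] -5.807155529319889e-06
```

View pics/wrist16.png

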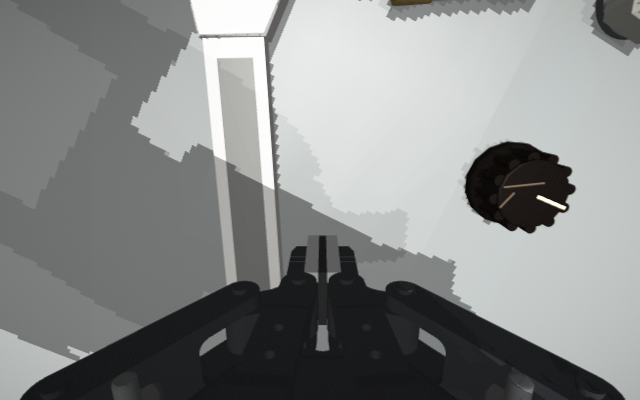

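View pics/scene16.png

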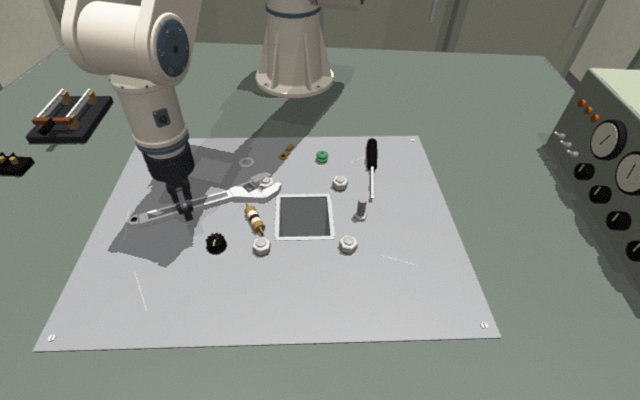

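The tip is down beside the handle, on its far side (scene view about (187,215)), with its bottom at about 9 mm. I lower it slightly more, approach, then push along the arc, turning with the handle.

Emit:
{"method": "arm_command", "body": {"targets": [[-0.002, 0, 0.0015, 0, 0, 0], [-0.002, 0, 0, 0, 0, 0], [-0.002, 0, 0, 0, 0, 0], [-0.002, 0, 0, 0, 0, 0], [-0.0015, 0, 0, 0, 0, 0], [0, 0, 0, 0, 0, 0]]}}

```text
clock: 20.58
eef_pos: [620.4, -148.9, -22.8]
tcp_rot: [3.141, -0.001, 0.478]
contact_force: [1.7, 0.5, 1.0]
opening: 0.002
```

Emit:
{"method": "arm_command", "body": {"targets": [[-0.0015, 0, 0, 0, 0, 0], [-0.0015, 0, 0, 0, 0, 0], [0, 0, 0, 0, 0, 0]]}}

```text
clock: 20.83
eef_pos: [617.9, -150.3, -22.8]
tcp_rot: [3.141, -0.001, 0.478]
contact_force: [3.5, 1.3, 0.3]
opening: -0.001
```

Emit:
{"method": "arm_command", "body": {"targets": [[0, 0, 0, 0, 0, 0], [0, 0, 0, 0, 0, 0]]}}

```text
clock: 21.0
eef_pos: [617.8, -150.3, -22.9]
tcp_rot: [3.141, -0.001, 0.478]
contact_force: [3.7, 0.3, 2.0]
opening: 0.003
```

Emit:
{"method": "arm_command", "body": {"targets": [[-0.0017, 0.0002, 0, 0, 0, 0.01], [-0.0017, 0.0002, 0, 0, 0, 0.01], [0, 0, 0, 0, 0, 0]]}}

```text
clock: 21.25
eef_pos: [614.8, -152.3, -22.9]
tcp_rot: [3.141, -0.001, 0.457]
contact_force: [4.9, 0.1, 2.3]
opening: 0.004
```

Emit:
{"method": "arm_command", "body": {"targets": [[-0.0017, 0.0002, 0, 0, 0, 0.01], [-0.0017, 0.0002, 0, 0, 0, 0.01], [0, 0, 0, 0, 0, 0]]}}

```text
clock: 21.5
eef_pos: [611.9, -154.1, -22.9]
tcp_rot: [3.141, -0.001, 0.437]
contact_force: [4.4, 0.3, 2.4]
opening: -0.0
```

The push is steady at about 4.2 N while moving. That is nut drag plus the wrench's own friction on the sheet, so I'll use it as the baseline. I look at whether the nut is turning along with it.

Emit:
{"method": "arm_command", "body": {"targets": [[-0.0026, 0.0003, 0, 0, 0, 0.015], [-0.0026, 0.0003, 0, 0, 0, 0.015], [-0.0026, 0.0003, 0, 0, 0, 0.015], [-0.0026, 0.0003, 0, 0, 0, 0.015], [-0.0026, 0.0003, 0, 0, 0, 0.015], [-0.0026, 0.0003, 0, 0, 0, 0.015]]}}

```text
clock: 22.0
eef_pos: [598.4, -161.8, -22.9]
tcp_rot: [3.141, -0.001, 0.347]
contact_force: [5.1, 0.8, 1.6]
opening: -0.0
```

```bash
python3 look.py 17 wrist scene top; python3 - <<'E'
from h import *
a=cv2.imread("pics/scene1.png")[165:205,225:295];b=cv2.imread("pics/scene17.png")[165:205,225:295]
cv2.imwrite("pics/cmp17.png",cv2.resize(np.hstack([a,b]),None,fx=5,fy=7,interpolation=cv2.INTER_CUBIC))
im=cv2.imread("pics/top17.png");cv2.imwrite("pics/top17z.png",cv2.resize(im[160:290,360:550],None,fx=4,fy=4,interpolation=cv2.INTER_CUBIC))
E
```

```text
22.0 [ 598.4 -161.8  -22.9] [ 1.7996e+02 -5.0000e-02  1.9910e+01] [5.13 0.84 1.6 ] -6.1022225288726516e-05
```

View pics/cmp17.png

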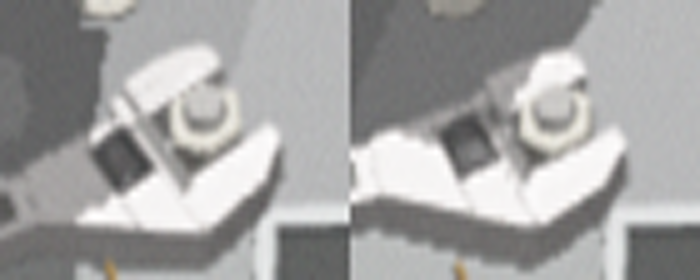

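View pics/top17z.png

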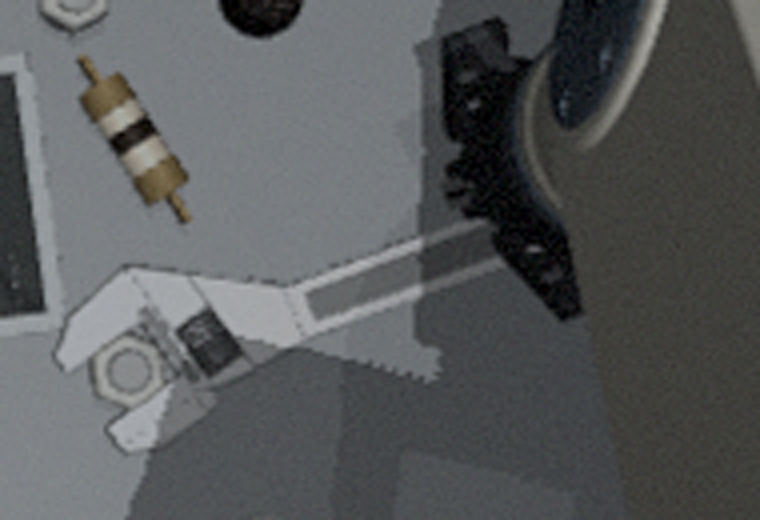

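View pics/wrist17.png

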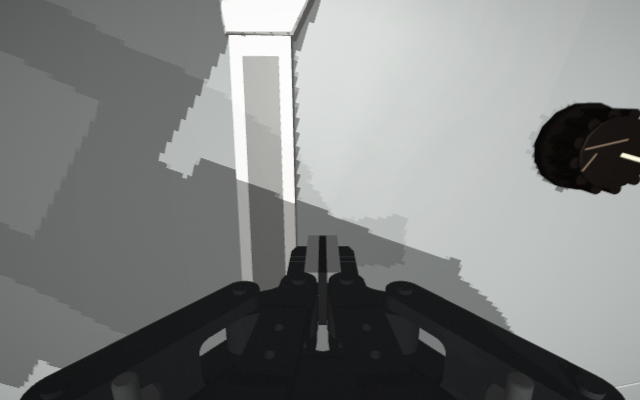

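In the top crop the nut has turned with the wrench, its flats still against the jaws, after about 0.145 rad. Continuing.

Emit:
{"method": "arm_command", "body": {"targets": [[-0.0026, 0.0003, 0, 0, 0, 0.015], [-0.0026, 0.0003, 0, 0, 0, 0.015], [-0.0026, 0.0003, 0, 0, 0, 0.015], [-0.0026, 0.0003, 0, 0, 0, 0.015], [-0.0026, 0.0003, 0, 0, 0, 0.015], [-0.0026, 0.0003, 0, 0, 0, 0.015], [-0.0026, 0.0003, 0, 0, 0, 0.015]]}}

```text
clock: 22.73
eef_pos: [581.8, -169.2, -22.9]
tcp_rot: [3.141, -0.001, 0.243]
contact_force: [5.7, -0.4, 1.7]
opening: -0.002
```

Emit:
{"method": "arm_command", "body": {"targets": [[-0.0026, 0.0003, 0, 0, 0, 0.015], [-0.0026, 0.0003, 0, 0, 0, 0.015], [-0.0026, 0.0003, 0, 0, 0, 0.015], [-0.0026, 0.0003, 0, 0, 0, 0.015], [-0.0026, 0.0003, 0, 0, 0, 0.015], [-0.0026, 0.0003, 0, 0, 0, 0.015]]}}

```text
clock: 23.23
eef_pos: [566.9, -174.2, -22.9]
tcp_rot: [3.141, -0.001, 0.153]
contact_force: [5.2, -0.6, 1.9]
opening: -0.004
```

```bash
cat > ang.py <<'E'
from rig import r
from h import *
s=r.sense();d=s["eef_pos"][:2]-[519.5,-8.2];a=np.degrees(np.arctan2(d[1],d[0]));x=R.from_euler('xyz',s["tcp_rot"]).apply([1,0,0])
print(s["clock"],"turn rad",np.radians(-54.5-a).round(3),"R",np.hypot(*d).round(1),"push N",(s["contact_force"]@x).round(2),s["contact_force"].round(1),"yaw",np.degrees(s["tcp_rot"][2]).round(1))
E
python3 ang.py;python3 look.py 18 top; python3 - <<'E'
from h import *
im=cv2.imread("pics/top18.png");cv2.imwrite("pics/top18z.png",cv2.resize(im[160:290,360:550],None,fx=4,fy=4,interpolation=cv2.INTER_CUBIC))
E
```

```text
23.2333 turn rad 0.342 R 172.6 push N 5.03 [ 5.2 -0.6  1.9] yaw 8.7
23.2333 [ 566.9 -174.2  -22.9] [ 1.7997e+02 -6.0000e-02  8.7500e+00] [ 5.18 -0.58  1.85] -0.004152254546319872
```

View pics/top18z.png

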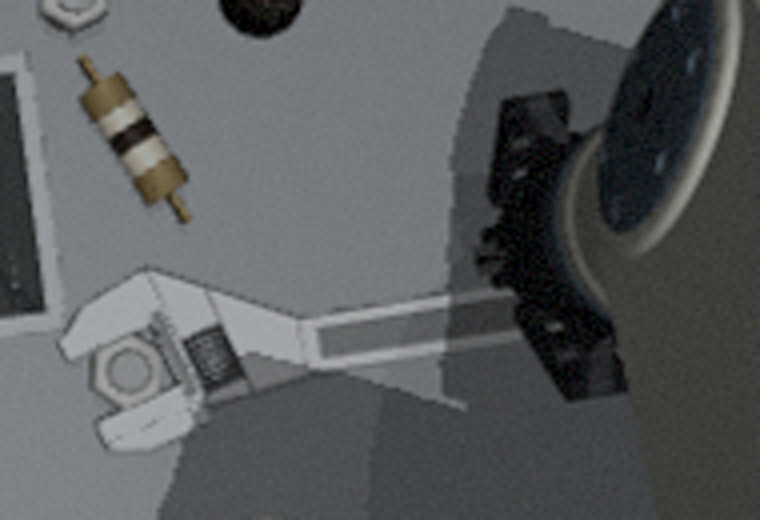

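The nut turns with the jaw snug (0.34 rad so far, plateau about 5 N). I slow down approaching firm.

Emit:
{"method": "arm_command", "body": {"targets": [[-0.0017, 0.0002, 0, 0, 0, 0.01], [-0.0017, 0.0002, 0, 0, 0, 0.01], [-0.0017, 0.0002, 0, 0, 0, 0.01], [-0.0017, 0.0002, 0, 0, 0, 0.01], [-0.0017, 0.0002, 0, 0, 0, 0.01], [-0.0017, 0.0002, 0, 0, 0, 0.01], [-0.0017, 0.0002, 0, 0, 0, 0.01], [-0.0017, 0.0002, 0, 0, 0, 0.01], [-0.0017, 0.0002, 0, 0, 0, 0.01], [-0.0017, 0.0002, 0, 0, 0, 0.01]]}}

```text
clock: 24.12
eef_pos: [550.2, -178.0, -22.9]
tcp_rot: [3.141, -0.001, 0.053]
contact_force: [5.9, -0.1, 2.8]
opening: 0.001
```

```bash
python3 ang.py
```

```text
24.1167 turn rad 0.441 R 172.6 push N 5.89 [ 5.9 -0.1  2.8] yaw 3.0
```

Emit:
{"method": "arm_command", "body": {"targets": [[-0.0017, 0.0002, 0, 0, 0, 0.01], [-0.0017, 0.0002, 0, 0, 0, 0.01], [-0.0017, 0.0002, 0, 0, 0, 0.01], [-0.0017, 0.0002, 0, 0, 0, 0.01]]}}

```text
clock: 24.45
eef_pos: [543.4, -179.1, -22.9]
tcp_rot: [3.141, -0.001, 0.013]
contact_force: [5.8, -1.9, 1.1]
opening: 0.002
```

```bash
python3 ang.py
```

```text
24.45 turn rad 0.48 R 172.6 push N 5.81 [ 5.8 -1.9  1.1] yaw 0.8
```

Emit:
{"method": "arm_command", "body": {"targets": [[-0.0017, 0.0002, 0, 0, 0, 0.01], [-0.0017, 0.0002, 0, 0, 0, 0.01], [-0.0017, 0.0002, 0, 0, 0, 0.01], [0, 0, 0, 0, 0, 0]]}}

```text
clock: 24.78
eef_pos: [538.1, -179.7, -23.0]
tcp_rot: [3.141, -0.001, -0.017]
contact_force: [4.8, -0.8, 2.3]
opening: 0.002
```

```bash
python3 ang.py
```

```text
24.7833 turn rad 0.512 R 172.5 push N 4.8 [ 4.8 -0.8  2.3] yaw -1.0
```

Emit:
{"method": "arm_command", "body": {"targets": [[-0.0017, 0.0002, 0, 0, 0, 0.01], [-0.0017, 0.0002, 0, 0, 0, 0.01], [-0.0017, 0.0002, 0, 0, 0, 0.01]]}}

```text
clock: 25.03
eef_pos: [534.3, -180.1, -22.8]
tcp_rot: [3.141, -0.003, -0.047]
contact_force: [10.0, 2.4, 0.1]
opening: 0.006
```

```bash
python3 ang.py
```

```text
25.0333 turn rad 0.534 R 172.6 push N 9.88 [10.   2.4  0.1] yaw -2.7
```

Emit:
{"method": "arm_command", "body": {"targets": [[-0.0017, 0.0002, 0, 0, 0, 0.01], [-0.0017, 0.0002, 0, 0, 0, 0.01]]}}

```text
clock: 25.2
eef_pos: [531.0, -180.2, -22.8]
tcp_rot: [3.141, -0.003, -0.067]
contact_force: [8.5, 3.0, 0.1]
opening: -0.0
```

```bash
python3 ang.py
```

```text
25.2 turn rad 0.553 R 172.4 push N 8.31 [8.5 3.  0.1] yaw -3.9
```

Emit:
{"method": "arm_command", "body": {"targets": [[-0.0017, 0.0002, 0, 0, 0, 0.01], [0, 0, 0, 0, 0, 0]]}}

```text
clock: 25.37
eef_pos: [529.0, -180.1, -22.8]
tcp_rot: [-3.142, -0.003, -0.078]
contact_force: [8.3, 2.4, 0.2]
opening: 0.001
```

```bash
python3 ang.py
```

```text
25.3667 turn rad 0.564 R 172.2 push N 8.07 [8.3 2.4 0.2] yaw -4.4
```

The push jumped from 5 to about 8 N at about 0.53–0.56 rad, so the nut has come up firm. I stop pushing and check the jaw.

```bash
python3 look.py 19 top scene; python3 - <<'E'
from h import *
im=cv2.imread("pics/top19.png");cv2.imwrite("pics/top19z.png",cv2.resize(im[200:300,360:480],None,fx=6,fy=6,interpolation=cv2.INTER_CUBIC))
im=cv2.imread("pics/top18.png");cv2.imwrite("pics/top18y.png",cv2.resize(im[200:300,360:480],None,fx=6,fy=6,interpolation=cv2.INTER_CUBIC))
E
```

```text
25.3667 [ 529.  -180.1  -22.8] [-1.80e+02 -1.60e-01 -4.44e+00] [8.28 2.38 0.2 ] 0.0014141930472435045
```

View pics/top19z.png

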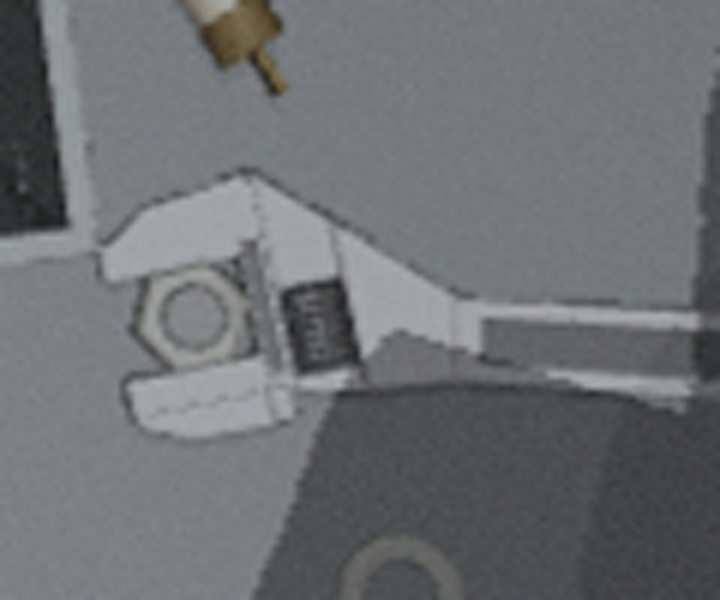

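View pics/top18y.png

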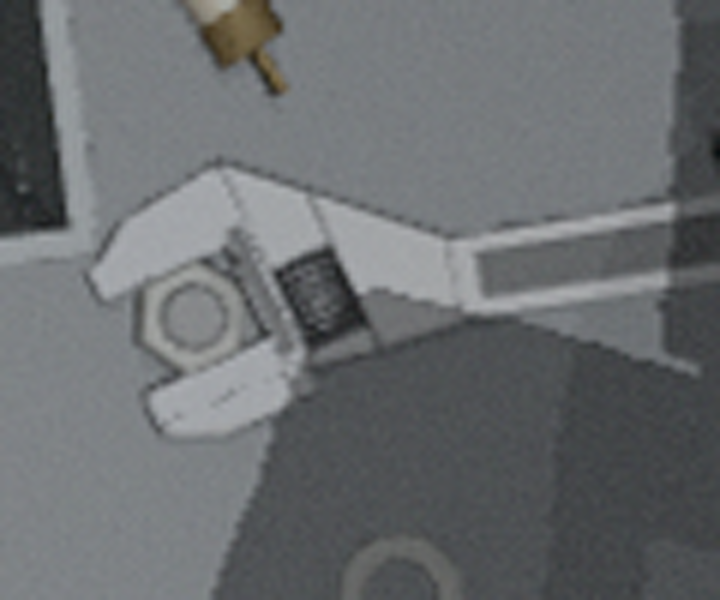

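The jaws are still about 30 mm apart (17 px in the top view) with the nut's flats between them, so nothing sprang open. I ease off slowly and lift clear.

Emit:
{"method": "arm_command", "body": {"targets": [[0.001, 0, 0, 0, 0, 0], [0.001, 0, 0, 0, 0, 0], [0.0015, 0, 0, 0, 0, 0], [0.002, 0, 0, 0, 0, 0], [0.003, 0, 0, 0, 0, 0], [0.005, 0, 0, 0, 0, 0], [0.005, 0, 0, 0, 0, 0], [0, 0, -0.005, 0, 0, 0], [0, 0, -0.02, 0, 0, 0], [0, 0, -0.03, 0, 0, 0], [0, 0, -0.03, 0, 0, 0], [0, 0, 0, 0, 0, 0]]}}

```text
clock: 26.47
eef_pos: [549.3, -182.8, 67.3]
tcp_rot: [3.14, -0.007, -0.077]
contact_force: [0.5, -0.4, -0.1]
opening: 0.001
```

Emit:
{"method": "arm_command", "body": {"targets": [[0.02, -0.03, -0.02, 0, 0, 0], [0.02, -0.03, -0.02, 0, 0, 0], [0.02, -0.03, -0.02, 0, 0, 0], [0, 0, 0, 0, 0, 0], [0, 0, 0, 0, 0, 0]]}}

```text
clock: 26.88
eef_pos: [614.3, -95.2, 123.1]
tcp_rot: [3.141, -0.003, -0.074]
contact_force: [-0.2, 0.8, -0.5]
opening: -0.001
```

```bash
python3 look.py 20 top scene wrist; python3 - <<'E'
from h import *
im=cv2.imread("pics/top20.png");cv2.imwrite("pics/top20z.png",cv2.resize(im[160:290,360:550],None,fx=4,fy=4,interpolation=cv2.INTER_CUBIC))
E
```

```text
26.8833 [614.3 -95.2 123.1] [ 1.7999e+02 -1.5000e-01 -4.2500e+00] [-0.24  0.77 -0.45] -0.001167646409375219
```

View pics/top20z.png

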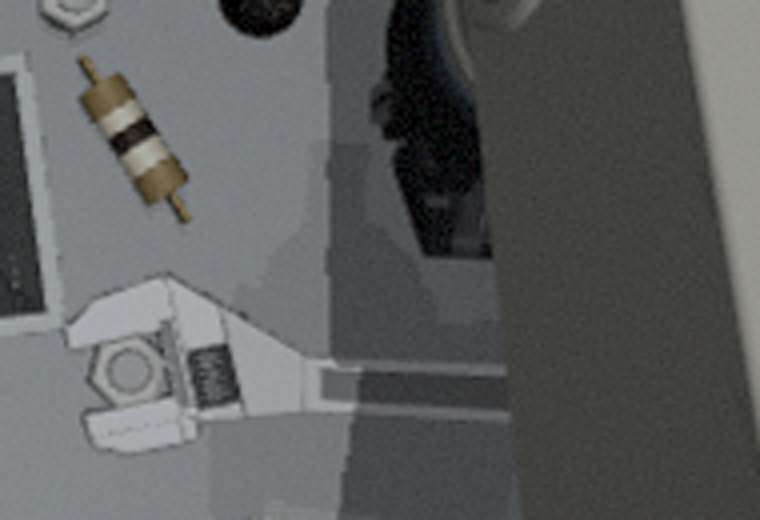

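View pics/wrist20.png

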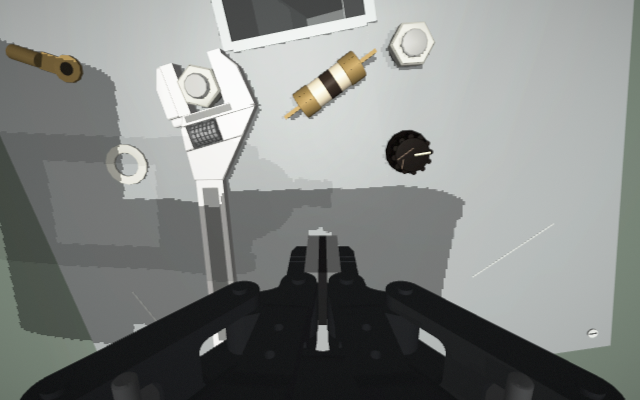

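```bash
python3 - <<'E'
from rig import r
from h import *
w=r.grab_frame("wrist");zoom(w,140,40,130,100,6,"pics/wz20.png")
t=r.grab_frame("top")
im=cv2.imread("pics/wrist1.png");cv2.imwrite("pics/wz1b.png",cv2.resize(im[150:220,230:330],None,fx=7,fy=7,interpolation=cv2.INTER_CUBIC))
E
```

```text
(no output)
```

View pics/wz20.png

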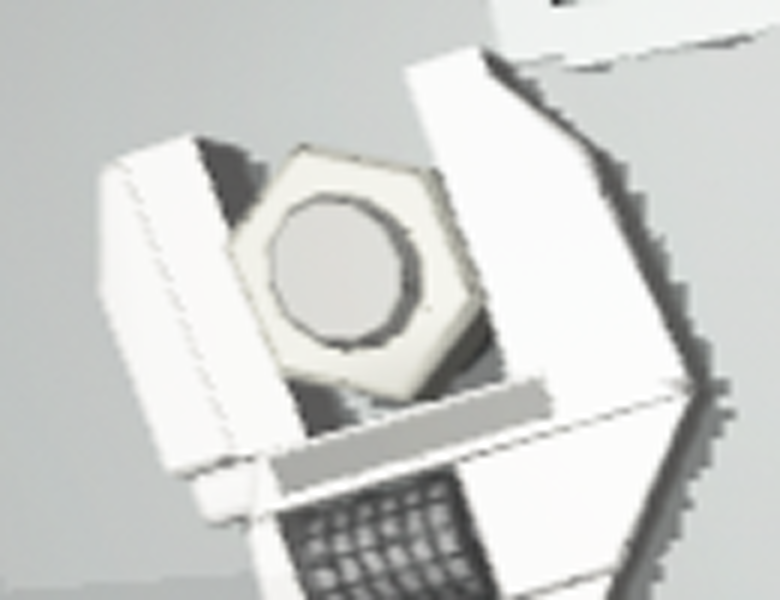

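View pics/wz1b.png

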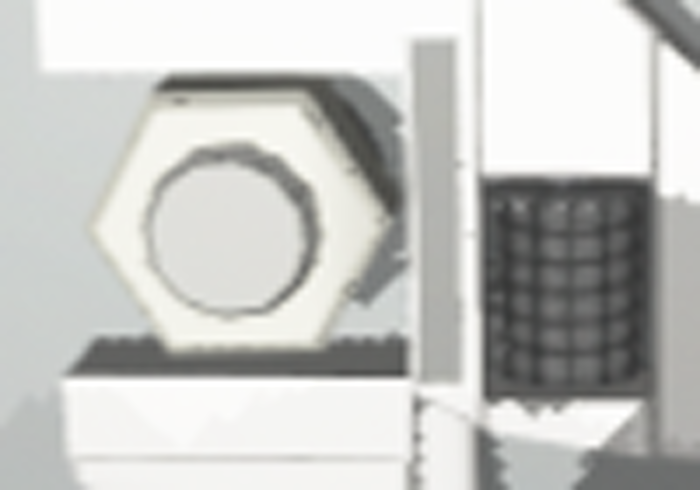

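```bash
python3 - <<'E'
from rig import r
from h import *
w=r.grab_frame("wrist");st=r.sense()
Q=R.from_euler('xyz',st["tcp_rot"]);C=R.from_euler('xyz',w["orientation"])
rel=Q.inv()*C;tt=Q.inv().apply(w["xyz"]-st["eef_pos"])
Q1=R.from_euler('xyz',np.radians([180,0,-47.35]))
w1=dict(w);w1["orientation"]=(Q1*rel).as_euler('xyz');w1["xyz"]=Q1.apply(tt)+[544.8,-48,98.1]
def ana(f,c,o,k):
    P=np.array([plane(f,o[0]+u/k,o[1]+v/k,23)[:2] for u,v in c]);m=P.mean(0);d=P-m
    a=np.arctan2(d[:,1],d[:,0]);print(m.round(1),np.hypot(*d.T).round(1));return np.degrees(np.angle(np.exp(6j*a).mean()))/6
a=ana(w1,[(155,92),(305,95),(390,218),(325,350),(168,350),(92,230)],(230,150),7)
b=ana(w,[(308,148),(432,178),(482,298),(412,398),(285,375),(230,248)],(140,40),6)
print(a,b,"cw turn mod60",(a-b)%60)
E
```

```text
[520.1  -8.8] [17.1 16.5 16.8 17.2 17.1 16.4]
[521.3  -9.5] [16.3 16.1 16.2 16.5 16.7 16.8]
13.699036280803051 -15.84284550961028 cw turn mod60 29.54188179041333
```

The nut has turned 29.5° (0.516 rad) clockwise, measured from its corners. A last check on the bystanders and the wrench before I hand in.

View pics/scene20.png

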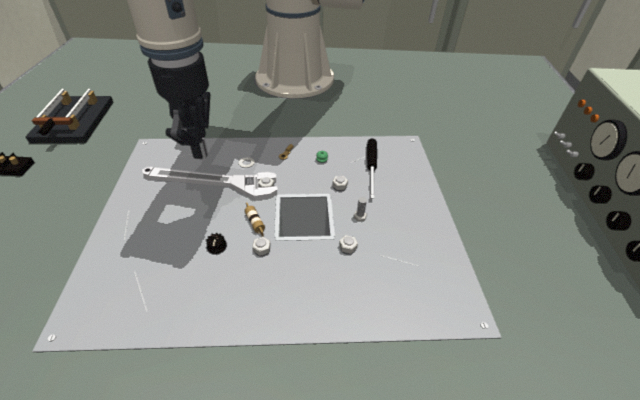

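All bystanders are where they started: knob (216,243), fuse (254,219), washer (247,162), lug (286,152), bead (322,157), bolt (361,209) and screwdriver (372,168). The wrench lies flat and the arm is clear.

```bash
python3 -c "
from rig import r
print(r.sense()['clock']);print(r.sign_off())"
```

```text
27.1833
the job is handed in; nothing more can be done
None
```

I closed the jaw with seven strokes on the worm, then swung the handle clockwise until the nut came up firm, and handed in at 27.2 s. The hand-in gave no verdict.

- **Jaw bite:** I pressed the worm with about 7–14 N in the readings. The jaw stopped closing at about 30 mm and the pull rose to about 10–13 N before the tip slipped. That is how I judged the bite; I could not measure the jaw's force on the nut directly.
- **Nut:** The last wrist picture puts the clockwise turn at 29.5° (0.516 rad), with the jaw gap still about 30 mm, so the jaw did not spring open. The wrench lies flat, the bystanders stand where they were, and the robot touches nothing.

Three things disagreed with the brief or went less tightly than planned:
- **Fingertips:** They sit about 31 mm behind the stated TCP, by two-view measurement and by contact. I worked to the contact force, and the TCP reading went below the sheet.
- **Swing force:** It was about 5 N instead of 1.3 N, probably from the wrench rubbing on the sheet.
- **Firm stop:** The push jumped to 9.9 N, and I made two small further moves before stopping at about 8 N. My estimate of the nut torque then is about 0.7 N m, close to the 0.75 limit; at the 9.9 N reading it may have been higher for a moment.

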